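Check the press depth with the tip gauge

ROBOT

A 6-joint arm with a two-finger parallel gripper is mounted at the origin on a cart in front of the work surface, level with it; the furniture and walls round the work are solid. World frame = base frame: x ahead of the robot, y to its left, z up, the work surface at z = 0. Lengths are in m, angles in rad, forces in N, time in s.
With the tool pointing down it reaches from about 0.375 to 0.9 m from the base axis. Payload 3.1 kg.
Tool frame: the origin (TCP) lies at the very end of the fingers, on their centre line; the grasp point (between the pads) lies 19 mm behind it; z points along the fingers, y is the line along which they close (so a half turn about z gives the same grasp; the last joint's range is limited). The gripper opens to 85 mm and grips with 20 to 120 N. Pads are 22 mm wide; open, the fingers measure 114 mm over their backs; the gripper's body (76 mm by 85 mm) begins 54 mm behind the grasp point. The pads swing forward as they close: fully open they stand 13 mm farther back than shut.
Start: joints at [-1.387, 0.527, 1.433, -0, 1.181, -0.178], TCP at [0.221, -0.585, 0.231] pointing down, gripper open.
Joint ranges: [-3.08, 3.08], [-0.75, 2.2], [0.22, 2.44], [-1.43, 4.57], [0, 2.65], [-2.85, 2.85]. Speed limits (rad/s): [2.79, 2.79, 3.14, 3.14, 3.14, 3.14].

INTERFACE

Orientations are given as a unit quaternion [w, x, y, z].
In Python, from plant import bot, imaging, job, finder gives the robot as it stands.
- The arm moves only by the tool jog_arm, never from a script. Its argument "increments" is a list of rows, each an object of numbers: "tx", "ty", "tz": the shift along the tool's x, y, z in m; "yaw": the turn about the tool's z in rad. A call has 1 to 20 rows; each row shifts and turns the commanded pose from where the row before left it, along the tool's axes as they then stand; what a row does not reach is not made up. A row lasts 1/8 s, in which the tool goes at most 62.5 mm and 10.7 degrees, less where a joint would pass 70% of its speed; a pose out of reach is approached as far as the arm can. A call with a gripper value outside its range is refused whole. "gripper" is the opening, from 0 (shut) to 1 (fully open), set as the call begins (left out, the last holds). The fingers move at their own pace and stop on an object; "force" is the grip in N (left out, the last holds). Time passes only in rows, so rows that do not move let the fingers close. It gives the time, the measured TCP pose, the force, the opening and the grip force at its end, in the units of the state.
- bot.get_state(): the state, without advancing time (a new reading comes with each control period).
- imaging.snapshot(name): name is "scene" or "top"; returns a dict with "pixels" (420x560x3 uint8, red, green, blue), "range_z" (420x560 float32, m along the optical axis (not along the pixel's ray), 0 where there is no reading), "K" (3x3 intrinsics, pixels), "distortion" ([k1, k2, p1, p2, k3] as OpenCV has them; the pictures are not rectified), "xyz" and "orientation" of the camera in the world. Camera axes: x right, y down, z forward; pixel columns grow to the right and rows downward; lengths in m; the calibration is good to about 2 mm. A picture is of the moment at which its call begins.
- job.sign_off(): hands the job in; it is judged then, once.
Trained networks look in a picture, given as the dict that the camera call returned (one of the last four; its "shot" number tells which), for a name from the list of things; names that differ only in an ending like _2 or _b are one class to them, and where a whole thing is asked for, a point or a joint stands for the part that bears it (a point fixed in the world has none). Each returns a list of dicts, best first, with "conf" (0 to 1); they miss things now and then, are a little off and sometimes report something else, mostly with a low value. They report only what shows in the picture. A call takes as long as a camera call. They do not tell look-alikes from the thing itself.
- finder.search_frame(picture, name): "position" ([x, y, z] in m, in world coordinates, good to about 4 mm: the middle of the surface that is visible of it).
The state is a dict: "time_s": time; "joint_pos": joint angles; "dq": joint speeds; "joint_efforts": joint torques, N m; "eef_pos": TCP position; "ee_rot": TCP orientation; "force": force on the tool from outside, world axes, zero at the start; "wrist_torque": the same for the moment, N m; "finger_gap": finger opening in m; "gripper_force": force on a finger pad.
Only numpy, scipy, OpenCV 4.12 (cv2) and the standard library are available. Lean on these libraries where they do the work, as an engineer would, in place of code of your own. Each camera call takes 0.05 s, during which the arm holds its last target. There are 200 camera calls.

TASK

Swing the red shutter lever on the press head right down to its stop so that the guide tube is open, and leave it down. Then take the yellow-handled depth gauge from its rest, push it into the tube until its collar stops against the mouth, and draw it out again. Finish while still holding the gauge in the gripper, level and still, with the end of its rod over the middle of the white card and about 12 cm above it, so that the brass tip can be read; nothing else is to touch the gauge, and the other things on the bench are to be left where they are.

Things in the scene. Friction and masses are not known exactly. Their poses are not given: they have to be found in the camera images.
- gauge: Depth gauge, 0.13 kg. Origin: grip's centre; x along it to the tip, z up at the start (level, 60 mm above the bench). Along x in mm: dark square stub 12x12, -61 to -35; yellow grip 16 wide (y), 22 high (z), -35 to 35; neck 12 dia to 67; dark collar 30 dia, 67 to 75; steel rod 9 dia to 134; brass tip pin 6 dia, round nose, to 150. Centre of mass about 9 mm tipward of the origin.
- gauge_collar (a point): Centre of the collar's stop face, on the gauge axis, 75 mm from the grip's centre towards the tip; axes as the gauge's.
- gauge_rod_end (a point): End of the steel rod on the gauge axis, 134 mm from the grip's centre; the brass pin stands out beyond it. Axes as the gauge's.
- tip_pin (a joint): How far the brass tip pin has been pushed into the rod, m: 0 = fully out (start), up to 0.014. It slides at about 1.5 N and stays where it is pushed. Bottoming in the tube with the collar on the mouth pushes it in about 0.008.
- rest: Fixed wooden rest for the gauge. Base 190x50x8 mm (-70 to 120 along x), origin on the bench right below the gauge's origin, x as the gauge's. Two aluminium forks open at the top, 10 mm thick, 30 wide, at x = -50 and 105 mm, tops 72 mm above the bench; the gauge lifts straight up out of them.
- tube_mouth (a point): Centre of the guide tube's mouth, 86 mm above the bench, in its rim plane. z points out along the tube axis, 35 deg above level; x up the sloping face plate; y level. The rod goes in along -z. Funnel 24 mm wide narrows in 8 mm to a 14 mm bore, floor 67 mm below the mouth. Plate: x -40 to 38 mm, y +-26, flush; only the lever stands in front of it.
- press: Fixed blue and grey bench press, base 145 x 110 mm, 91 mm high (95 with its black button); origin on the bench under its head. The guide tube rises from it towards its own -x.
- shutter (a joint): Red shutter lever, hinged parallel to the tube axis. 0 = upright (disc covers the mouth), 1.5 = right down at its stop, lying to the mouth frame's +y side (mouth clear). Starts at 0 to 0.25; friction about 0.04 N m, stays where it is left.
- shutter_pivot (a point): The lever's hinge, in the mouth plane, 28 mm below the mouth's centre (-x of the mouth frame); axes as the mouth's. The hinge turns about z, from x towards y.
- shutter_pin (a point): A point on the lever's finger pin (round, 10 mm dia, parallel to the tube axis), 58 mm from the pivot, 18 mm out from the mouth plane; the pin's end is 26 mm out. Its x points from the pivot to the pin, z out along the pin.
- card: White reading card lying fixed on the bench, 80 x 80 x 2 mm with black lines; origin at the centre of its underside.
- ipa_bottle: Bystander: white pump bottle with blue cap, 62 mm wide, 126 high. Leave alone. Origin under its centre.
- solder_spool: Bystander: blue and white solder spool, 52 mm wide, 34 high. Leave alone. Origin under its centre.
- flux_pot: Bystander: white pot with green lid, 45 mm wide, 27 high. Leave alone. Origin under its centre.
- screw_tray: Bystander: round steel tray of screws, 69 mm wide, 13 high. Leave alone. Origin under its centre.
- phone_dark: Bystander: dark phone, 71 x 145 x 8 mm. Leave alone. Origin under its centre.
- wick_roll: Bystander: yellow roll of wick lying flat, 45 mm wide, 10 high. Leave alone. Origin under its centre.
- driver_red: Bystander: red-handled screwdriver, 146 mm long. Leave alone. Origin under its centre.
Mind the look-alikes: they are no part of the job. Several things look just like the card: the one meant starts farthest to the robot's left.

How it is judged:
On the way, in this order (a step that is already met when the one before it is completed fails the run):
1. the shutter lever is right down (past 1.25 rad) (value of joint shutter above 1.25 rad), for 0.2 s.
2. the gauge is fully in: collar on the tube mouth (face centre within 5 mm of the mouth's centre), axes in line within 0.1 rad, tip pin pushed in (distance between gauge_collar and tube_mouth below 0.005 m and angle between the x axis of gauge and the z axis of tube_mouth, either way round below 0.1 rad and value of joint tip_pin between 0.0055 and 0.0115 m), for 0.2 s.
3. the gauge is drawn right out of the tube (rod end more than 25 mm outside the mouth) (z of gauge_rod_end in the frame of tube_mouth above 0.025 m), for 0.1 s.
At the end, for the whole second after the job is handed in: Gauge held in the fingers (over 2 N), touching no press, rest or card, level within 0.12 rad, still; rod end 80-170 mm above the bench, within 35 mm (horizontal) of the card's centre; tip pin pushed in 5.5-11.5 mm; shutter past 1.25 rad (angle between gauge's own x axis and vertical between 1.45 and 1.69 rad and horizontal distance between gauge_rod_end and card below 0.035 m and height (world z) of gauge_rod_end between 0.08 and 0.17 m and height (world z) of gauge above 0.075 m and contact force between the fingers and gauge above 2 N and contact force between gauge and press below 0.2 N and contact force between gauge and rest below 0.2 N and contact force between gauge and card below 0.2 N and linear speed of gauge below 0.03 m/s and angular speed of gauge below 0.2 rad/s and value of joint shutter above 1.25 rad and value of joint tip_pin between 0.0055 and 0.0115 m); the arm keeps its last pose, push and grip.
It fails at once if a bystander is moved more than 30 mm (distance of any of ipa_bottle, solder_spool, flux_pot, screw_tray, phone_dark, wick_roll, driver_red from where it was at the start of the episode above 0.03 m).
It also fails if it takes over 64 s, if anything falls off the work surface, if the arm or the gripper's body presses on something with over 40 N, if the wrist force passes 120 N, or if a joint passes its speed limit or range.

## Working session

There is one attempt and no reset: what is moved stays moved. The work goes in short steps, Python scripts to look and compute and a tool call to move; the robot and the scene stay as the last step left them, time stands still between calls to the robot, and variables do not carry over. Pictures are saved under pics/ and viewed, at most 10 in all, crops included, and the job is handed in when it is done.

Besides the shell and the picture viewer there is one more tool, called after "Request:" in YAML: its name, and indented under it one key for each argument. jog_arm: Moves the arm, as the interface text tells. Its arguments: {"type":"object","properties":{"increments":{"type":"array","items":{"type":"object","properties":{"tx":{"type":"number"},"ty":{"type":"number"},"tz":{"type":"number"},"yaw":{"type":"number"}}}},"gripper":{"type":"number"},"force":{"type":"number"}},"required":["increments"]}

```bash
ls; mkdir -p pics; cat > h.py <<'E'
import numpy as np, cv2
from scipy.spatial.transform import Rotation as R
from plant import bot, imaging, job, finder
def rot(q): return R.from_quat([q[1],q[2],q[3],q[0]]).as_matrix()
def cloud(p):
    h,w=p["range_z"].shape
    uv=np.stack(np.meshgrid(np.arange(w),np.arange(h)),-1).reshape(-1,1,2).astype(np.float64)
    n=cv2.undistortPoints(uv,np.array(p["K"]),np.array(p["distortion"])).reshape(h,w,2)
    z=p["range_z"][...,None]
    c=np.concatenate([n*z,z],-1)
    return c@rot(p["orientation"]).T+np.array(p["xyz"])
def px(p,X):
    M=rot(p["orientation"]); t=-M.T@np.array(p["xyz"])
    return cv2.projectPoints(np.array(X,float).reshape(-1,1,3),cv2.Rodrigues(M.T)[0],t,np.array(p["K"]),np.array(p["distortion"]))[0].reshape(-1,2)
def save(p,name,box=None,s=1):
    im=p["pixels"][...,::-1]
    if box: im=im[box[1]:box[3],box[0]:box[2]]
    cv2.imwrite(f"pics/{name}.png",cv2.resize(im,None,fx=s,fy=s,interpolation=cv2.INTER_CUBIC))
E
python3 - <<'E'
from h import *
np.set_printoptions(precision=3,suppress=True)
for n in ["scene","top"]:
    p=imaging.snapshot(n); save(p,n)
    print(n,p["xyz"],rot(p["orientation"])[:,2])
    np.savez(n+".npz",pix=p["pixels"],c=cloud(p))
    for k in ["gauge","rest","press","card","shutter","ipa_bottle","solder_spool","flux_pot","screw_tray","phone_dark","wick_roll","driver_red"]:
        for d in finder.search_frame(p,k)[:4]:
            print(k,round(d["conf"],2),np.array(d["position"]),px(p,d["position"])[0].round())
print(bot.get_state())
E
```

```text
pics
scene [-0.136  0.68   0.779] [ 0.571 -0.597 -0.564]
gauge 0.91 [0.432 0.095 0.064] [277. 258.]
rest 0.65 [0.425 0.089 0.008] [281. 275.]
press 0.97 [ 0.584 -0.115  0.059] [288. 202.]
card 0.64 [ 0.545 -0.293  0.005] [334. 197.]
card 0.35 [ 0.608 -0.054  0.091] [268. 199.]
ipa_bottle 0.94 [0.764 0.103 0.073] [192. 207.]
solder_spool 0.46 [0.565 0.273 0.015] [190. 285.]
flux_pot 0.76 [0.729 0.183 0.023] [180. 238.]
flux_pot 0.65 [0.432 0.092 0.064] [278. 258.]
screw_tray 0.79 [ 0.348 -0.115  0.001] [352. 251.]
phone_dark 0.64 [0.43  0.095 0.064] [278. 259.]
phone_dark 0.55 [0.599 0.082 0.007] [238. 245.]
phone_dark 0.44 [0.727 0.185 0.023] [179. 239.]
driver_red 0.56 [0.424 0.091 0.01 ] [281. 275.]
driver_red 0.44 [0.355 0.178 0.009] [278. 308.]
top [ 0.438 -0.029  1.37 ] [ 0.065  0.004 -0.998]
gauge 0.76 [0.43  0.084 0.067] [241. 241.]
rest 0.62 [0.427 0.083 0.002] [243. 242.]
rest 0.56 [0.581 0.263 0.033] [183. 189.]
rest 0.44 [0.769 0.083 0.122] [242. 121.]
press 0.67 [ 0.597 -0.129  0.081] [315. 185.]
card 0.7 [ 0.544 -0.3    0.002] [368. 206.]
card 0.58 [ 0.418 -0.231  0.004]
[... 363 characters left out ...]
0.351 -0.116  0.002] [308. 268.]
phone_dark 0.87 [0.606 0.071 0.005] [248. 183.]
wick_roll 0.71 [ 0.69  -0.352  0.008] [386. 159.]
wick_roll 0.41 [ 0.607 -0.071  0.089] [295. 180.]
driver_red 0.42 [0.358 0.165 0.011] [215. 264.]
{'time_s': 1.3, 'joint_pos': array([-1.387,  0.528,  1.433,  0.   ,  1.181, -0.179]), 'dq': array([-0.001, -0.   , -0.001,  0.001,  0.002, -0.001]), 'joint_efforts': array([ -0.001, -44.232, -17.842,  -0.   ,   0.001,   0.   ]), 'eef_pos': array([ 0.221, -0.585,  0.231]), 'ee_rot': array([-0.   ,  0.984,  0.18 ,  0.   ]), 'force': array([-0.355,  0.179, -0.125]), 'wrist_torque': array([-0.023,  0.035,  0.018]), 'gripper_force': 0.0, 'finger_gap': 0.08528302453875615}
```

View pics/scene.png

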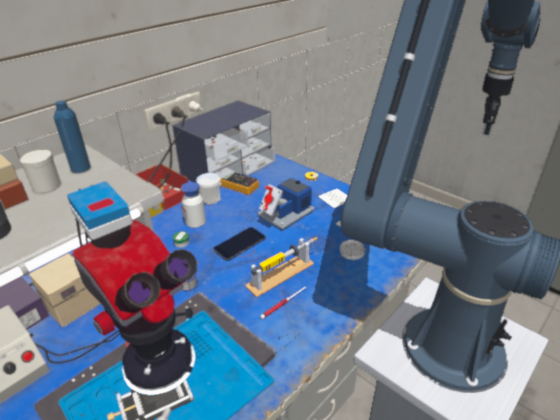

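View pics/top.png

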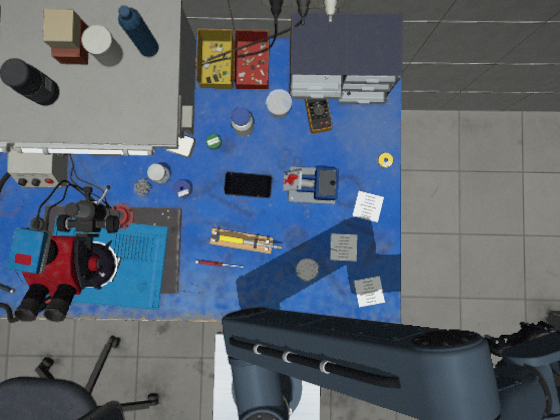

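Candidates for the card in the top view are white sheets at (368,206), (343,247) and (370,290), plus something white at (183,147). The gauge is the yellow grip at (235,240), with its tip to the right. The press is at (312,184), with its mouth facing image left. I'll take one close crop to check all of these.

```bash
python3 - <<'E'
from h import *
np.set_printoptions(precision=3,suppress=True)
p=imaging.snapshot("top"); q=imaging.snapshot("scene")
im=p["pixels"][...,::-1]; 
a=cv2.resize(im[125:305,150:400],None,fx=3,fy=3,interpolation=cv2.INTER_CUBIC)
cv2.imwrite("pics/c1.png",a[:, :750])
b=cv2.resize(q["pixels"][150:290,230:365,::-1],None,fx=4.2,fy=4.2,interpolation=cv2.INTER_CUBIC); cv2.imwrite("pics/c2.png",b)
c=cloud(p)
for u,v in [(183,147),(178,145),(188,150),(343,247),(368,206),(370,296),(370,284),(157,172)]: print(u,v,c[v,u])
E
```

```text
183 147 [0.709 0.267 0.035]
178 145 [0.678 0.24  0.214]
188 150 [0.701 0.253 0.029]
343 247 [ 0.417 -0.223  0.001]
368 206 [ 0.544 -0.3   -0.005]
370 296 [ 0.272 -0.305  0.006]
370 284 [ 0.306 -0.307 -0.003]
157 172 [0.628 0.335 0.061]
```

View pics/c1.png

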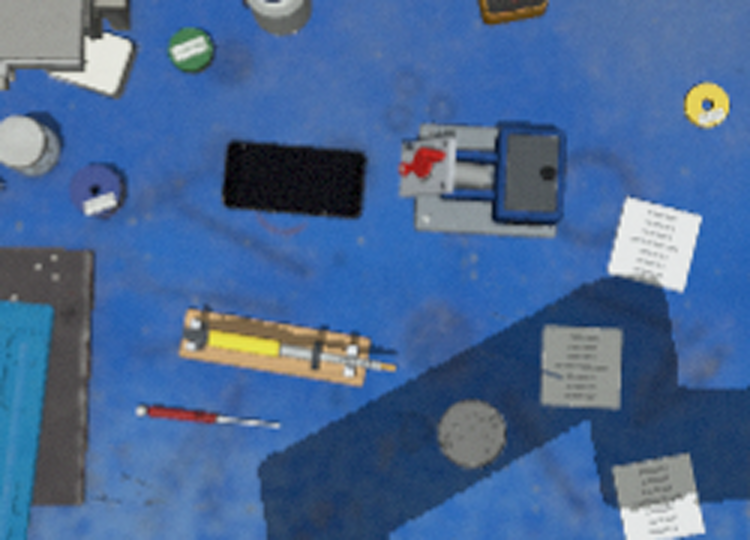

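View pics/c2.png

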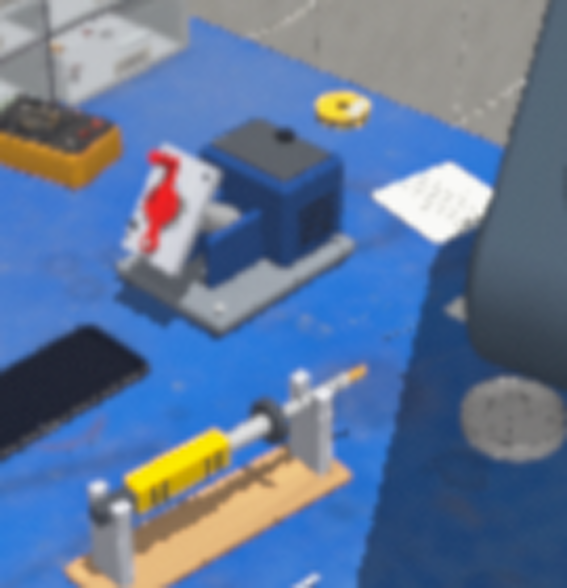

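Top crop: the three lined sheets are at world y ≈ -0.30, -0.23 and -0.305. The white thing at upper left is raised, unlined and part of the furniture. So the card meant is the one at top-image pixel (343,247). The lever is upright over the plate, and the gauge tip points to -y.

The tool can't tilt, so I'll tip the gauge in the grip by pressing its tail stub on the press head, and level it afterwards in the rest forks. Next I'll measure the geometry.

```bash
cat > m.py <<'E'
from h import *
np.set_printoptions(precision=4,suppress=True)
def hsv(pix): return cv2.cvtColor(np.ascontiguousarray(pix),cv2.COLOR_RGB2HSV)
E
python3 - <<'E'
from m import *
for n in ["scene","top"]:
    d=np.load(n+".npz"); c=d["c"]; H=hsv(d["pix"]); h,s,v=H[...,0],H[...,1],H[...,2]
    inb=lambda lo,hi:np.all((c>lo)&(c<hi),-1)
    m=(h>20)&(h<34)&(s>150)&(v>120)&inb([.36,0,.045],[.5,.17,.09])
    P=c[m]; print(n,"grip n",m.sum(),"med",np.median(P,0),"min",np.percentile(P,2,axis=0),"max",np.percentile(P,98,axis=0))
    u,sv,vt=np.linalg.svd(P[:,:2]-P[:,:2].mean(0)); print(" dir",vt[0], "half",np.ptp((P[:,:2]-P[:,:2].mean(0))@vt[0])/2)
    mg=inb([.34,-.12,.052],[.52,.2,.08]); 
    Q=c[mg]; u,sv,vt=np.linalg.svd(Q[:,:2]-Q[:,:2].mean(0),full_matrices=False); t=(Q[:,:2]-Q[:,:2].mean(0))@vt[0]
    print(" whole",Q.mean(0),vt[0],Q[:,:2].mean(0)+vt[0]*t.min(),Q[:,:2].mean(0)+vt[0]*t.max())
    # plate: light grey
    m=(s<60)&(v>110)&inb([.5,-.13,.03],[.7,.02,.14])
    P=c[m]; print(" plate n",m.sum())
    best=None; rng=np.random.default_rng(0)
    for _ in range(500):
        a=P[rng.choice(len(P),3,False)]; nn=np.cross(a[1]-a[0],a[2]-a[0]); L=np.linalg.norm(nn)
        if L<1e-5: continue
        nn/=L; nn*=np.sign(nn[2]+1e-9)
        if not .4<nn[2]<.75: continue
        inl=abs((P-a[0])@nn)<.004
        if best is None or inl.sum()>best.sum(): best=inl
    if best is not None:
        B=P[best]; u,sv,vt=np.linalg.svd(B-B.mean(0),full_matrices=False); nn=vt[2]*np.sign(vt[2][2])
        yax=np.cross([0,0,1],nn); yax/=-np.linalg.norm(yax); xax=np.cross(yax,nn)
        if xax[2]<0: xax=-xax
        b=(B-B.mean(0)); ex=b@xax; ey=b@yax
        print(" inl",best.sum(),"n",nn,"mean",B.mean(0),"ex",np.percentile(ex,[1,99]),"ey",np.percentile(ey,[1,99]),xax,yax)
    m=((h<8)|(h>172))&(s>150)&(v>100)&inb([.5,-.15,.04],[.7,.05,.16]); P=c[m]
    print(" red",m.sum(),P.mean(0),P.min(0),P.max(0), "top pts",P[P[:,2]>np.percentile(P[:,2],85)].mean(0))
    # press head block top
    m=inb([.5,-.25,.08],[.7,-.07,.1]); P=c[m]; print(" press top",m.sum(),np.percentile(P,[2,50,98],axis=0))
    m=inb([.36,-.3,-.015],[.48,-.17,.012])&(s<50)&(v>90); P=c[m]
    print(" card",m.sum(),P.mean(0) if m.sum() else None, cv2.minAreaRect(P[:,:2].astype(np.float32)*1000) if m.sum()>5 else None)
E
```

```text
scene grip n 202 med [0.4313 0.115  0.0694] min [0.4235 0.0818 0.0554] max [0.4428 0.1455 0.0744]
 dir [0.1553 0.9879] half 0.03383872428018708
 whole [0.4289 0.0883 0.0657] [0.1381 0.9904] [ 0.4117 -0.0353] [0.4407 0.1731]
 plate n 313
 inl 238 n [0.0159 0.8149 0.5794] mean [ 0.6007 -0.0608  0.0865] ex [-0.0378  0.0388] ey [-0.02    0.0326] [-0.0113 -0.5793  0.815 ] [ 0.9998 -0.0195 -0.    ]
 red 79 [ 0.6108 -0.0576  0.0944] [ 0.5983 -0.0742  0.0705] [ 0.6259 -0.0379  0.1306] top pts [ 0.6133 -0.0635  0.1227]
 press top 377 [[ 0.5592 -0.1882  0.0811]
 [ 0.5965 -0.1538  0.0894]
 [ 0.6425 -0.0725  0.0966]]
 card 13 [ 0.4514 -0.1932  0.0026] ((452.5509338378906, -193.7803192138672), (9.012069702148438, 21.522327423095703), 35.86754608154297)
top grip n 122 med [0.4351 0.1116 0.0702] min [0.4264 0.0795 0.0654] max [0.4458 0.1435 0.076 ]
 dir [-0.1409 -0.99  ] half 0.03304071188381118
 whole [0.4312 0.079  0.0669] [0.1413 0.99  ] [ 0.4151 -0.0342] [0.4443 0.1709]
 plate n 286
 inl 199 n [0.0277 0.8087 0.5876] mean [ 0.6053 -0.0654  0.0918] ex [-0.0458  0.0327] ey [-0.0233  0.0282] [-0.0201 -0.5872  0.8092] [ 0.9994 -0.0343 -0.    ]
 red 68 [ 0.6109 -0.0582  0.0977] [ 0.5988 -0.0754  0.0704] [ 0.6232 -0.0421  0.1329] top pts [ 0.6159 -0.0612  0.1269]
 press top 660 [[ 0.5614 -0.1926  0.0808]
 [ 0.6039 -0.1627  0.0869]
 [ 0.6457 -0.1318  0.0952]]
 card 682 [ 0.4169 -0.2248  0.0011] ((416.8946838378906, -223.57568359375), (79.3875732421875, 79.85936737060547), 0.633148729801178)
```

Request:
jog_arm:
  gripper: 0
  force: 20
  increments:
    - {"yaw": -0.169}
    - {"yaw": -0.169}
    - {"yaw": -0.169}
    - {"yaw": -0.169}
    - {"yaw": -0.169}
    - {"yaw": -0.169}
    - {"yaw": -0.169}
    - {"tx": 0.045,"ty": 0.028}
    - {"tx": 0.045,"ty": 0.028}
    - {"tx": 0.045,"ty": 0.028}
    - {"tx": 0.045,"ty": 0.028}
    - {"tx": 0.045,"ty": 0.028}
    - {"tx": 0.045,"ty": 0.028}
    - {"tx": 0.045,"ty": 0.028}
    - {"tx": 0.045,"ty": 0.028}
    - {"tx": 0.045,"ty": 0.028}
    - {"tx": 0.045,"ty": 0.028}
    - {"tx": 0.045,"ty": 0.028}
    - {"tx": 0.045,"ty": 0.028}
    - {}

```text
invalid input at $.increments[0]: expected keys tx, ty, tz, yaw
```

Request:
jog_arm:
  gripper: 0
  force: 20
  increments:
    - {"tx": 0,"ty": 0,"tz": 0,"yaw": -0.169}
    - {"tx": 0,"ty": 0,"tz": 0,"yaw": -0.169}
    - {"tx": 0,"ty": 0,"tz": 0,"yaw": -0.169}
    - {"tx": 0,"ty": 0,"tz": 0,"yaw": -0.169}
    - {"tx": 0,"ty": 0,"tz": 0,"yaw": -0.169}
    - {"tx": 0,"ty": 0,"tz": 0,"yaw": -0.169}
    - {"tx": 0,"ty": 0,"tz": 0,"yaw": -0.169}
    - {"tx": 0.045,"ty": 0.028,"tz": 0,"yaw": 0}
    - {"tx": 0.045,"ty": 0.028,"tz": 0,"yaw": 0}
    - {"tx": 0.045,"ty": 0.028,"tz": 0,"yaw": 0}
    - {"tx": 0.045,"ty": 0.028,"tz": 0,"yaw": 0}
    - {"tx": 0.045,"ty": 0.028,"tz": 0,"yaw": 0}
    - {"tx": 0.045,"ty": 0.028,"tz": 0,"yaw": 0}
    - {"tx": 0.045,"ty": 0.028,"tz": 0,"yaw": 0}
    - {"tx": 0.045,"ty": 0.028,"tz": 0,"yaw": 0}
    - {"tx": 0.045,"ty": 0.028,"tz": 0,"yaw": 0}
    - {"tx": 0.045,"ty": 0.028,"tz": 0,"yaw": 0}
    - {"tx": 0.045,"ty": 0.028,"tz": 0,"yaw": 0}
    - {"tx": 0.045,"ty": 0.028,"tz": 0,"yaw": 0}
    - {"tx": 0,"ty": 0,"tz": 0,"yaw": 0}

```text
time_s: 3.9
eef_pos: [0.5728, -0.0503, 0.2314]
ee_rot: [0.0, 0.714, 0.7, 0.001]
force: [0.1, -0.2, 0.7]
finger_gap: 0.0
gripper_force: 0.0
```

Request:
jog_arm:
  increments:
    - {"tx": 0,"ty": 0,"tz": 0.05,"yaw": 0}
    - {"tx": 0,"ty": 0,"tz": 0.05,"yaw": 0}
    - {"tx": 0,"ty": 0,"tz": 0.023,"yaw": 0}
    - {"tx": 0,"ty": 0,"tz": 0,"yaw": 0}
    - {"tx": 0,"ty": 0.014,"tz": 0,"yaw": 0}
    - {"tx": 0,"ty": 0.012,"tz": 0,"yaw": 0}
    - {"tx": 0,"ty": 0.012,"tz": 0.003,"yaw": 0}
    - {"tx": 0.001,"ty": 0.01,"tz": 0.004,"yaw": 0}
    - {"tx": 0.001,"ty": 0.008,"tz": 0.004,"yaw": 0}
    - {"tx": 0,"ty": 0,"tz": 0,"yaw": 0}

```text
time_s: 5.15
eef_pos: [0.6276, -0.0527, 0.0966]
ee_rot: [-0.0, 0.716, 0.698, -0.0]
force: [-0.1, -0.2, 0.1]
finger_gap: -0.0002
gripper_force: 0.0
```

```bash
python3 - <<'E'
from m import *
print(bot.get_state()["force"])
ims=[]
for n in ["scene","top"]:
    p=imaging.snapshot(n); c=cloud(p); u,v=px(p,[.61,-.06,.09])[0].astype(int)
    ims.append(cv2.resize(p["pixels"][v-45:v+45,u-45:u+45,::-1],(400,400),interpolation=cv2.INTER_CUBIC))
cv2.imwrite("pics/l1.png",np.hstack(ims))
E
```

```text
[-0.1454 -0.1819  0.0862]
```

View pics/l1.png

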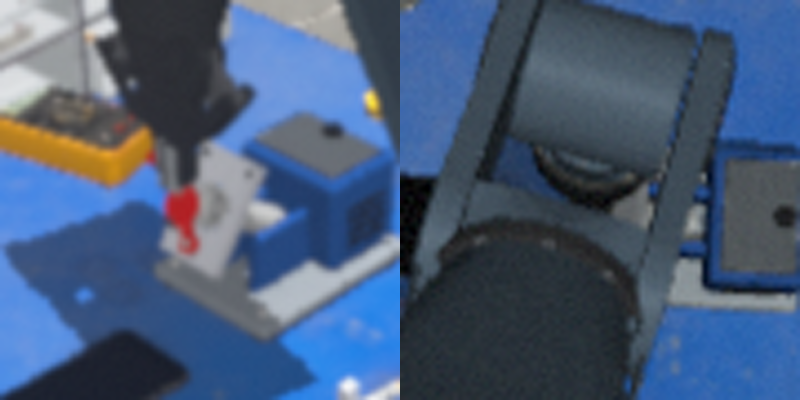

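The scene crop shows the lever part-way down (red at (185,210)) with the bore already showing. Next I'll go over the pin and press it down.

Request:
jog_arm:
  increments:
    - {"tx": 0,"ty": -0.008,"tz": 0,"yaw": 0}
    - {"tx": 0.004,"ty": 0,"tz": -0.031,"yaw": 0}
    - {"tx": 0.004,"ty": 0.034,"tz": 0,"yaw": 0}
    - {"tx": 0,"ty": 0,"tz": 0,"yaw": 0}
    - {"tx": 0.004,"ty": 0,"tz": 0.012,"yaw": 0}
    - {"tx": 0.004,"ty": 0,"tz": 0.012,"yaw": 0}
    - {"tx": 0.004,"ty": 0,"tz": 0.01,"yaw": 0}
    - {"tx": 0.003,"ty": 0,"tz": 0.008,"yaw": 0}
    - {"tx": 0,"ty": 0,"tz": 0.003,"yaw": 0}
    - {"tx": 0,"ty": 0,"tz": 0,"yaw": 0}

```text
time_s: 6.5
eef_pos: [0.663, -0.0247, 0.0885]
ee_rot: [0.006, 0.717, 0.697, 0.011]
force: [11.4, 17.7, 16.2]
finger_gap: 0.0
gripper_force: 12.0
```

Request:
jog_arm:
  increments:
    - {"tx": 0,"ty": 0,"tz": -0.05,"yaw": 0}
    - {"tx": 0,"ty": -0.05,"tz": -0.05,"yaw": 0}
    - {"tx": 0,"ty": -0.06,"tz": -0.05,"yaw": 0}
    - {"tx": 0.02,"ty": -0.06,"tz": 0,"yaw": 0}
    - {"tx": 0.06,"ty": -0.02,"tz": 0,"yaw": 0}
    - {"tx": 0.06,"ty": 0,"tz": 0,"yaw": 0}
    - {"tx": 0,"ty": 0,"tz": 0,"yaw": 0}

```text
time_s: 7.38
eef_pos: [0.4835, 0.1163, 0.2165]
ee_rot: [-0.001, 0.714, 0.7, -0.001]
force: [0.2, 0.4, -0.3]
finger_gap: -0.0002
gripper_force: 0.0
```

```bash
python3 - <<'E'
from m import *
s=bot.get_state(); print(s["force"],s["eef_pos"],s["finger_gap"])
ims=[]
for n in ["scene","top"]:
    p=imaging.snapshot(n); c=cloud(p); u,v=px(p,[.61,-.06,.09])[0].astype(int)
    ims.append(cv2.resize(p["pixels"][v-35:v+35,u-35:u+35,::-1],(400,400),interpolation=cv2.INTER_CUBIC))
    H=hsv(p["pixels"]); h,s,v=H[...,0],H[...,1],H[...,2]
    inb=np.all((c>[.5,-.15,.03])&(c<[.7,.05,.16]),-1)
    m=((h<8)|(h>172))&(s>150)&(v>90)&inb; P=c[m]
    xm=np.array([-.014,-.574,.819]); ym=np.array([.9996,-.025,0]); zm=np.array([.02,.819,.574]); D=P-[.607,-.0615,.0865]
    piv=-.028; a=np.arctan2(D@ym,D@xm-piv); r=np.hypot(D@ym,D@xm-piv)
    print(n,m.sum(),"far pts angle",np.median(a[r>.035]),"r",r.max(), "z",(D@zm).max(), np.median(a[(r>.018)]))
cv2.imwrite("pics/l2.png",np.hstack(ims))
E
```

```text
[ 0.2059  0.3759 -0.2883] [0.4835 0.1163 0.2165] -0.00015440421443993306
scene 43 far pts angle 1.0646040091013045 r 0.03707083112023173 z 0.012062542673664486 1.2431244006555846
top 87 far pts angle 1.2194838697565629 r 0.06290214513127619 z 0.026010283301839552 1.2178350670877514
```

View pics/l2.png

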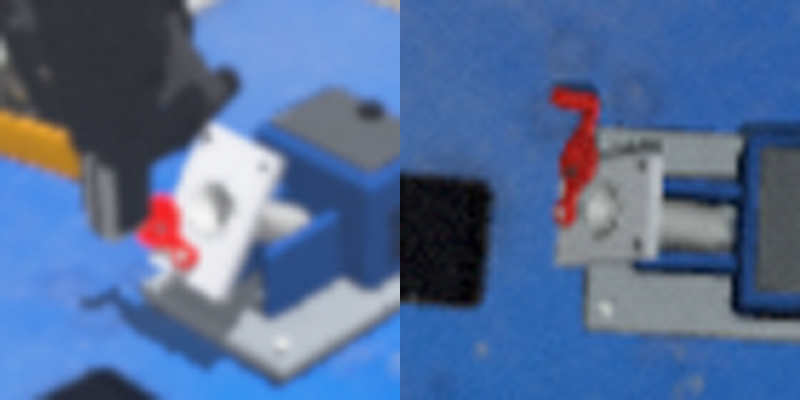

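The lever is at about 1.22 rad, and the finger slid off in front of the pin's end. I'll redo this closer to the plate.

Request:
jog_arm:
  increments:
    - {"tx": -0.038,"ty": 0.044,"tz": 0,"yaw": 0}
    - {"tx": -0.038,"ty": 0.044,"tz": 0,"yaw": 0}
    - {"tx": -0.038,"ty": 0.044,"tz": 0,"yaw": 0}
    - {"tx": -0.038,"ty": 0.044,"tz": 0,"yaw": 0}
    - {"tx": 0,"ty": 0,"tz": 0.05,"yaw": 0}
    - {"tx": 0,"ty": 0,"tz": 0.054,"yaw": 0}
    - {"tx": 0,"ty": 0,"tz": 0,"yaw": 0}
    - {"tx": 0,"ty": 0,"tz": 0.008,"yaw": 0}
    - {"tx": 0,"ty": 0,"tz": 0.008,"yaw": 0}
    - {"tx": 0.002,"ty": 0,"tz": 0.006,"yaw": 0}
    - {"tx": 0.002,"ty": 0,"tz": 0.005,"yaw": 0}
    - {"tx": 0,"ty": 0,"tz": 0,"yaw": 0}

```text
time_s: 8.98
eef_pos: [0.658, -0.0392, 0.0865]
ee_rot: [-0.0, 0.716, 0.698, -0.0]
force: [-0.6, -0.3, -0.4]
finger_gap: 0.0002
gripper_force: 0.1
```

Request:
jog_arm:
  increments:
    - {"tx": 0.001,"ty": 0,"tz": 0.004,"yaw": 0}
    - {"tx": 0.001,"ty": 0,"tz": 0.004,"yaw": 0}
    - {"tx": 0,"ty": 0,"tz": 0.002,"yaw": 0}
    - {"tx": 0,"ty": 0,"tz": 0,"yaw": 0}

```text
time_s: 9.48
eef_pos: [0.6592, -0.0385, 0.0811]
ee_rot: [0.002, 0.716, 0.698, 0.0]
force: [-6.8, -1.4, 20.8]
finger_gap: -0.0002
gripper_force: 9.8
```

Request:
jog_arm:
  increments:
    - {"tx": 0,"ty": 0,"tz": -0.06,"yaw": 0}
    - {"tx": 0,"ty": 0,"tz": -0.06,"yaw": 0}
    - {"tx": 0.029,"ty": -0.0455,"tz": 0,"yaw": 0}
    - {"tx": 0.029,"ty": -0.0455,"tz": 0,"yaw": 0}
    - {"tx": 0.029,"ty": -0.0455,"tz": 0,"yaw": 0}
    - {"tx": 0.029,"ty": -0.0455,"tz": 0,"yaw": 0}
    - {"tx": 0.029,"ty": -0.0455,"tz": 0,"yaw": 0}
    - {"tx": 0,"ty": 0,"tz": 0,"yaw": 0.117}
    - {"tx": 0,"ty": 0,"tz": 0,"yaw": 0}

```text
time_s: 10.6
eef_pos: [0.4344, 0.1136, 0.1967]
ee_rot: [0.0, 0.755, 0.656, 0.0]
force: [0.8, -0.5, -0.2]
finger_gap: -0.0001
gripper_force: 0.0
```

```bash
python3 - <<'E'
from m import *
s=bot.get_state(); print(s["eef_pos"],rot(s["ee_rot"]))
for n in ["scene","top"]:
    p=imaging.snapshot(n); c=cloud(p); 
    H=hsv(p["pixels"]); h,s,v=H[...,0],H[...,1],H[...,2]
    inb=np.all((c>[.5,-.15,.03])&(c<[.7,.05,.16]),-1)
    m=((h<8)|(h>172))&(s>150)&(v>90)&inb; P=c[m]
    xm=np.array([-.014,-.574,.819]); ym=np.array([.9996,-.025,0]); D=P-[.607,-.0615,.0865]
    a=np.arctan2(D@ym,D@xm+.028); r=np.hypot(D@ym,D@xm+.028)
    print(n,m.sum(),np.median(a[r>.035]),r.max(), np.median(a[(r>.018)]))
E
```

```text
[0.4344 0.1136 0.1967] [[ 0.1402  0.9901  0.0004]
 [ 0.9901 -0.1402 -0.0001]
 [-0.      0.0004 -1.    ]]
scene 63 1.4660126814091465 0.059566244020260256 1.471001708456704
top 86 1.4877913048436213 0.06233253121437456 1.4877913048436213
```

Request:
jog_arm:
  gripper: 0.55
  increments:
    - {"tx": -0.0015,"ty": 0,"tz": 0.05,"yaw": 0}
    - {"tx": 0,"ty": 0,"tz": 0.04,"yaw": 0}
    - {"tx": 0,"ty": 0,"tz": 0,"yaw": 0}
    - {"tx": 0,"ty": 0,"tz": 0,"yaw": 0}
    - {"tx": 0,"ty": 0,"tz": 0.035,"yaw": 0}
    - {"tx": 0,"ty": 0,"tz": 0.031,"yaw": 0}
    - {"tx": 0,"ty": 0,"tz": 0,"yaw": 0}

```text
time_s: 11.58
eef_pos: [0.4348, 0.1117, 0.0406]
ee_rot: [-0.0, 0.756, 0.655, -0.0]
force: [0.1, 0.1, -0.4]
finger_gap: 0.0473
gripper_force: 0.0
```

Request:
jog_arm:
  gripper: 0
  force: 20
  increments:
    - {"tx": 0,"ty": 0,"tz": 0,"yaw": 0}
    - {"tx": 0,"ty": 0,"tz": 0,"yaw": 0}
    - {"tx": 0,"ty": 0,"tz": 0,"yaw": 0}
    - {"tx": 0,"ty": 0,"tz": 0,"yaw": 0}
    - {"tx": 0,"ty": 0,"tz": 0,"yaw": 0}

```text
time_s: 12.2
eef_pos: [0.4357, 0.1118, 0.0421]
ee_rot: [0.001, 0.756, 0.655, 0.001]
force: [0.1, 0.5, 8.6]
finger_gap: 0.0155
gripper_force: 25.5
```

Request:
jog_arm:
  increments:
    - {"tx": 0,"ty": 0,"tz": -0.03,"yaw": 0}
    - {"tx": 0,"ty": 0,"tz": -0.045,"yaw": 0}
    - {"tx": 0,"ty": 0,"tz": -0.045,"yaw": 0}
    - {"tx": 0,"ty": 0,"tz": 0,"yaw": -0.115}
    - {"tx": -0.049,"ty": 0.0226,"tz": 0,"yaw": 0}
    - {"tx": -0.049,"ty": 0.0226,"tz": 0,"yaw": 0}
    - {"tx": -0.049,"ty": 0.0226,"tz": 0,"yaw": 0}
    - {"tx": -0.049,"ty": 0.0226,"tz": 0,"yaw": 0}
    - {"tx": -0.049,"ty": 0.0226,"tz": 0,"yaw": 0}
    - {"tx": -0.049,"ty": 0.0226,"tz": 0,"yaw": 0}
    - {"tx": -0.049,"ty": 0.0226,"tz": 0,"yaw": 0}
    - {"tx": 0,"ty": 0,"tz": 0,"yaw": 0}

```text
time_s: 13.7
eef_pos: [0.5847, -0.2401, 0.1612]
ee_rot: [0.002, 0.718, 0.696, 0.0]
force: [-0.1, 0.8, -2.2]
finger_gap: 0.0156
gripper_force: 24.3
```

```bash
cat >> m.py <<'E'
def gaugepose():
    """tilt etc. from point cloud around the tool"""
    st=bot.get_state(); T=np.array(st["eef_pos"]); M=rot(st["ee_rot"]); G=T-M[:,2]*.019
    print("t",st["time_s"],"TCP",T,"F",st["force"],"gf",st["gripper_force"],"toolx deg",np.degrees(np.arctan2(M[1,0],M[0,0])))
    for n in ["scene","top"]:
        p=imaging.snapshot(n); c=cloud(p); D=(c-G)@M
        # tipward = -toolx ; up = -toolz
        a=-D[...,0]; b=D[...,1]; z=-D[...,2]
        far=(p["range_z"]>0)&(abs(b)<.02)
        m=far&(a>.02)&(a<.165)&(z<.05)&(z>-.13)&(c[...,2]>.008+.0)
        H=hsv(p["pixels"]); 
        if m.sum()<8: print(n,"few",m.sum()); continue
        A=a[m];Z=z[m];B=b[m]
        x0=np.median(A); best=None
        rng=np.random.default_rng(1)
        for _ in range(400):
            i,j=rng.choice(len(A),2,False)
            if abs(A[i]-A[j])<.03: continue
            k=(Z[j]-Z[i])/(A[j]-A[i]); 
            if abs(k)>1.2: continue
            q=abs(Z-Z[i]-k*(A-A[i]))<.005
            if best is None or q.sum()>best.sum(): best=q
        k,o=np.polyfit(A[best],Z[best],1)
        print(n,"n",best.sum(),"tilt down deg",-np.degrees(np.arctan(k)),"z at 0 (surface)",o,"a range",np.percentile(A[best],[1,99]),"b med",np.median(B[best]))
    return p
E
python3 -c "
from m import *
gaugepose()"
```

```text
t 13.7 TCP [ 0.5847 -0.2401  0.1612] F [-0.1285  0.7999 -2.1729] gf 24.2571821808815 toolx deg 88.17122525859331
scene few 0Traceback (most recent call last):
  File "<string>", line 3, in <module>
    gaugepose()
    ~~~~~~~~~^^
  File "m.py", line 26, in gaugepose
    k,o=np.polyfit(A[best],Z[best],1)
        ~~~~~~~~~~^^^^^^^^^^^^^^^^^^^
    raise TypeError("expected 1D vector for x")
TypeError: expected 1D vector for x
```

Request:
jog_arm:
  increments:
    - {"tx": 0.005,"ty": 0,"tz": 0.04,"yaw": 0}
    - {"tx": 0,"ty": 0,"tz": 0.035,"yaw": 0}
    - {"tx": 0,"ty": 0,"tz": 0,"yaw": 0}
    - {"tx": 0,"ty": 0,"tz": 0.006,"yaw": 0}
    - {"tx": 0,"ty": 0,"tz": 0.006,"yaw": 0}
    - {"tx": 0,"ty": 0,"tz": 0.004,"yaw": 0}
    - {"tx": 0,"ty": 0,"tz": 0,"yaw": 0}

```text
time_s: 14.68
eef_pos: [0.5842, -0.2313, 0.0708]
ee_rot: [0.002, 0.717, 0.697, 0.0]
force: [0.6, -1.4, 4.1]
finger_gap: 0.0159
gripper_force: 25.6
```

Request:
jog_arm:
  increments:
    - {"tx": 0,"ty": 0,"tz": 0.005,"yaw": 0}
    - {"tx": 0,"ty": 0,"tz": 0.005,"yaw": 0}
    - {"tx": 0,"ty": 0,"tz": 0.005,"yaw": 0}
    - {"tx": 0,"ty": 0,"tz": 0,"yaw": 0}

```text
time_s: 15.18
eef_pos: [0.5843, -0.2316, 0.0556]
ee_rot: [0.002, 0.717, 0.697, 0.0]
force: [1.0, -1.5, 3.3]
finger_gap: 0.0159
gripper_force: 28.2
```

```bash
python3 - <<'E'
from m import *
st=bot.get_state(); print(st["eef_pos"],st["force"])
ims=[]
for n in ["scene","top"]:
    p=imaging.snapshot(n); u,v=px(p,[.585,-.27,.07])[0].astype(int); print(n,u,v)
    a=p["pixels"][max(v-60,0):v+60,u-70:u+70,::-1]; ims.append(cv2.resize(a,(400,340),interpolation=cv2.INTER_CUBIC))
cv2.imwrite("pics/t1.png",np.hstack(ims))
E
```

```text
[ 0.5843 -0.2316  0.0556] [ 1.0493 -1.4843  3.2565]
scene 320 179
top 362 189
```

View pics/t1.png

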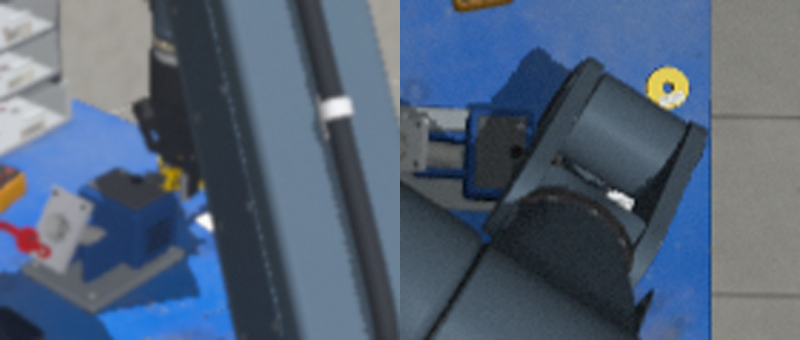

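Request:
jog_arm:
  increments:
    - {"tx": 0,"ty": 0,"tz": -0.04,"yaw": 0}
    - {"tx": 0,"ty": 0,"tz": -0.055,"yaw": 0}
    - {"tx": 0,"ty": 0,"tz": -0.055,"yaw": 0}
    - {"tx": 0,"ty": 0,"tz": 0,"yaw": 0}
    - {"tx": 0.048,"ty": 0.0022,"tz": 0,"yaw": 0}
    - {"tx": 0.048,"ty": 0.0022,"tz": 0,"yaw": 0}
    - {"tx": 0.048,"ty": 0.0022,"tz": 0,"yaw": 0}
    - {"tx": 0.048,"ty": 0.0022,"tz": 0,"yaw": 0}
    - {"tx": 0.047,"ty": 0.0022,"tz": 0,"yaw": 0}
    - {"tx": 0.047,"ty": 0.0022,"tz": 0,"yaw": 0}
    - {"tx": 0.047,"ty": 0.0022,"tz": 0,"yaw": 0}
    - {"tx": 0,"ty": 0,"tz": 0,"yaw": 0}
    - {"tx": 0,"ty": 0,"tz": 0,"yaw": 0}

```text
time_s: 16.9
eef_pos: [0.6065, 0.1018, 0.2027]
ee_rot: [-0.001, 0.717, 0.697, -0.002]
force: [-0.4, -0.2, -1.3]
finger_gap: 0.0156
gripper_force: 27.3
```

```bash
python3 - <<'E'
from m import *
try: gaugepose()
except Exception as e: print(e)
ims=[]
for n in ["scene","top"]:
    p=imaging.snapshot(n); u,v=px(p,[.61,.03,.18])[0].astype(int); print(n,u,v)
    a=p["pixels"][max(v-55,0):max(v-55,0)+120,u-70:u+70,::-1]; ims.append(cv2.resize(a,(400,343),interpolation=cv2.INTER_CUBIC))
cv2.imwrite("pics/t2.png",np.hstack(ims))
E
```

```text
t 16.9 TCP [0.6065 0.1018 0.2027] F [-0.4418 -0.1766 -1.254 ] gf 27.33010768890381 toolx deg 88.44186314479437
scene n 106 tilt down deg 28.347419408892083 z at 0 (surface) 0.011038810878476302 a range [0.0225 0.1321] b med -0.002635831428192563
top n 135 tilt down deg 26.741175150996625 z at 0 (surface) 0.007192816570673202 a range [0.0331 0.1329] b med 0.0008442740189615979
scene 244 183
top 258 174
```

View pics/t2.png

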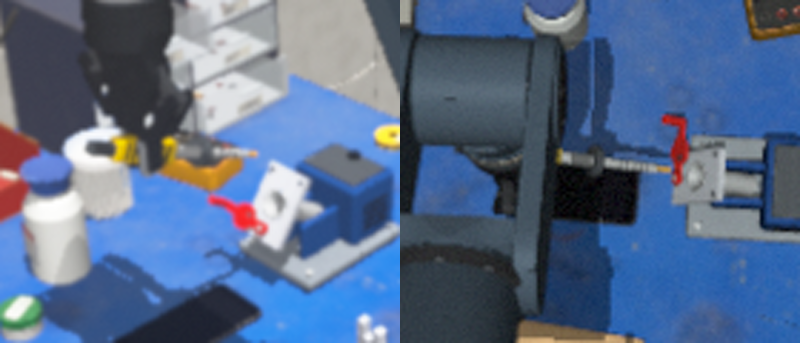

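The scene shows the gauge tilted tip-down by about 28° (brass tip near (255,153)), the pin still fully out, the lever down and the bore open. Now I'll check the sideways alignment.

```bash
python3 - <<'E'
from m import *
st=bot.get_state(); T=np.array(st["eef_pos"]); M=rot(st["ee_rot"]); G=T-M[:,2]*.019
for n in ["scene","top"]:
    p=imaging.snapshot(n); c=cloud(p); D=(c-G)@M; a=-D[...,0]; b=D[...,1]; z=-D[...,2]
    zz=z+np.tan(np.radians(27.5))*a
    m=(abs(b)<.02)&(abs(zz)<.02)
    for lo,hi in [(.034,.058),(.062,.067),(.07,.085),(.085,.1),(.1,.118),(.118,.132)]:
        q=m&(a>lo)&(a<hi)
        if q.sum(): print(n,lo,q.sum(),"b mid",np.percentile(b[q],[5,50,95]),"zz top",np.percentile(zz[q],[5,50,95]))
    # mouth: dark hole ring / plate refit
    H=hsv(p["pixels"]); s,v=H[...,1],H[...,2]
    E=c-[.607,-.0615,.0865]; xm=np.array([-.014,-.574,.819]); ym=np.array([.9996,-.025,0]); zm=np.array([.02,.819,.574])
    pm=(abs(E@zm)<.006)&(abs(E@xm)<.05)&(abs(E@ym)<.035)&(s<70)&(v>100)
    x,y,z_=E[pm]@xm,E[pm]@ym,E[pm]@zm
    A=np.c_[x,y,np.ones(len(x))]; k=np.linalg.lstsq(A,z_,rcond=None)[0]
    print(n,"plate",pm.sum(),"x",np.percentile(x,[1,99]),"y",np.percentile(y,[1,99]),"plane",k)
    hole=(E@zm<-.006)&(E@zm>-.05)&(abs(E@xm)<.02)&(abs(E@ym)<.02); print("  hole",hole.sum(),(E@xm)[hole].mean() if hole.sum() else 0,(E@ym)[hole].mean() if hole.sum() else 0)
E
```

```text
scene 0.034 46 b mid [-0.0067 -0.003   0.0041] zz top [-0.0079  0.0042  0.0113]
scene 0.062 28 b mid [-0.0139 -0.0055  0.0115] zz top [0.0029 0.013  0.0178]
scene 0.07 9 b mid [-0.0119 -0.0028 -0.0004] zz top [0.0022 0.0093 0.0182]
scene 0.085 15 b mid [-0.0038 -0.0016  0.0012] zz top [0.0036 0.0068 0.0111]
scene 0.1 15 b mid [-0.0043 -0.0017  0.0001] zz top [0.0046 0.0083 0.011 ]
scene 0.118 11 b mid [-0.0034 -0.0023  0.0004] zz top [0.0057 0.0097 0.0117]
scene plate 349 x [-0.0382  0.0386] y [-0.0269  0.0271] plane [0.0008 0.0001 0.0001]
  hole 61 -0.001140044922107461 -0.006419428848072835
top 0.034 51 b mid [-0.0047  0.0004  0.0067] zz top [-0.0039  0.0064  0.0118]
top 0.062 20 b mid [-0.0134 -0.0026  0.0153] zz top [0.0056 0.0117 0.0163]
top 0.07 22 b mid [-0.0066  0.0014  0.0065] zz top [0.0024 0.0104 0.019 ]
top 0.085 21 b mid [-0.003   0.0008  0.0051] zz top [-0.0001  0.0068  0.0109]
top 0.1 24 b mid [-0.0029  0.0013  0.0053] zz top [0.0049 0.008  0.0098]
top 0.118 13 b mid [-0.0018  0.0009  0.0041] zz top [0.0037 0.0083 0.0112]
top plate 262 x [-0.0386  0.0391] y [-0.0243  0.0259] plane [-0.0047 -0.0134 -0.0004]
  hole 62 0.002266211417937397 0.000508803378266635
```

Request:
jog_arm:
  increments:
    - {"tx": -0.006,"ty": 0.004,"tz": 0.03,"yaw": 0}
    - {"tx": -0.006,"ty": 0,"tz": 0.03,"yaw": 0}
    - {"tx": -0.012,"ty": 0,"tz": 0.007,"yaw": 0}
    - {"tx": 0,"ty": 0,"tz": 0,"yaw": 0}
    - {"tx": 0,"ty": 0,"tz": 0,"yaw": 0}

```text
time_s: 17.82
eef_pos: [0.6123, 0.0775, 0.1389]
ee_rot: [0.001, 0.717, 0.697, 0.001]
force: [0.8, -0.2, -1.0]
finger_gap: 0.0159
gripper_force: 27.2
```

```bash
python3 - <<'E'
from m import *
try: gaugepose()
except Exception as e: print(e)
st=bot.get_state(); T=np.array(st["eef_pos"]); M=rot(st["ee_rot"]); G=T-M[:,2]*.019
xm=np.array([-.014,-.574,.819]); ym=np.array([.9996,-.025,0]); zm=np.array([.02,.819,.574])
for th in (26,28):
    t=G-M[:,0]*.15*np.cos(np.radians(th))-np.array([0,0,.15*np.sin(np.radians(th))])-[.607,-.0615,.0865]; print(th,"tip in mouth frame",t@xm,t@ym,t@zm)
p=imaging.snapshot("scene"); H=hsv(p["pixels"]); c=cloud(p); D=(c-G)@M
m=(H[...,0]>10)&(H[...,0]<32)&(H[...,1]>90)&(-D[...,0]>.115)&(-D[...,0]<.145)&(abs(D[...,1])<.02)
E=c[m]-[.607,-.0615,.0865]; print("brass",m.sum(),np.median(np.c_[E@xm,E@ym,E@zm],0),(E@zm).min() if m.sum() else 0)
E
```

```text
t 17.825 TCP [0.6123 0.0775 0.1389] F [ 0.8287 -0.2078 -0.955 ] gf 27.236244678497314 toolx deg 88.35789697750651
scene n 176 tilt down deg -50.880431361043016 z at 0 (surface) -0.2402506622747892 a range [0.1148 0.1613] b med 0.0015245231386855742
top n 153 tilt down deg -50.573230569126856 z at 0 (surface) -0.23859840933730875 a range [0.1164 0.1631] b med 0.0010578099891344619
26 tip in mouth frame 0.0018874676113207955 0.0011296431575071094 0.007035105885587867
28 tip in mouth frame -0.0032978095411173125 0.001136685038252634 0.006304795021808825
brass 2 [0.0046 0.0001 0.0151] 0.014113922629084286
```

Request:
jog_arm:
  increments:
    - {"tx": -0.007,"ty": 0,"tz": 0.003,"yaw": 0}
    - {"tx": -0.007,"ty": 0,"tz": 0.003,"yaw": 0}
    - {"tx": -0.008,"ty": 0,"tz": 0.001,"yaw": 0}
    - {"tx": -0.008,"ty": 0,"tz": 0.001,"yaw": 0}
    - {"tx": 0,"ty": 0,"tz": 0,"yaw": 0}

```text
time_s: 18.6
eef_pos: [0.6102, 0.0479, 0.1294]
ee_rot: [-0.001, 0.717, 0.697, 0.0]
force: [0.6, 3.5, -1.8]
finger_gap: 0.0154
gripper_force: 27.4
```

Request:
jog_arm:
  increments:
    - {"tx": -0.008,"ty": 0,"tz": 0.001,"yaw": 0}
    - {"tx": -0.008,"ty": 0,"tz": 0.002,"yaw": 0}
    - {"tx": 0,"ty": 0,"tz": 0,"yaw": 0}

```text
time_s: 18.98
eef_pos: [0.6095, 0.0314, 0.1263]
ee_rot: [0.0, 0.717, 0.697, -0.001]
force: [-0.6, 1.8, -3.8]
finger_gap: 0.0161
gripper_force: 27.1
```

Request:
jog_arm:
  increments:
    - {"tx": -0.008,"ty": 0,"tz": 0.002,"yaw": 0}
    - {"tx": -0.007,"ty": 0,"tz": 0.002,"yaw": 0}
    - {"tx": -0.006,"ty": 0,"tz": 0.0042,"yaw": 0}
    - {"tx": -0.006,"ty": 0,"tz": 0.0042,"yaw": 0}
    - {"tx": 0,"ty": 0,"tz": 0,"yaw": 0}

```text
time_s: 19.6
eef_pos: [0.6089, 0.0037, 0.1135]
ee_rot: [-0.0, 0.717, 0.697, -0.001]
force: [-0.8, 0.3, -3.5]
finger_gap: 0.0154
gripper_force: 27.2
```

Request:
jog_arm:
  increments:
    - {"tx": -0.0033,"ty": 0,"tz": 0.0023,"yaw": 0}
    - {"tx": -0.0033,"ty": 0,"tz": 0.0023,"yaw": 0}
    - {"tx": 0,"ty": 0,"tz": 0,"yaw": 0}
    - {"tx": 0,"ty": 0,"tz": 0,"yaw": 0}

```text
time_s: 20.1
eef_pos: [0.6091, -0.0007, 0.1104]
ee_rot: [-0.0, 0.717, 0.697, 0.001]
force: [-0.2, 5.5, 1.7]
finger_gap: 0.0158
gripper_force: 28.0
```

Request:
jog_arm:
  increments:
    - {"tx": -0.002,"ty": 0,"tz": 0.0014,"yaw": 0}
    - {"tx": 0,"ty": 0,"tz": 0,"yaw": 0}
    - {"tx": 0,"ty": 0,"tz": 0,"yaw": 0}
    - {"tx": 0,"ty": 0,"tz": 0,"yaw": 0}

```text
time_s: 20.6
eef_pos: [0.6092, -0.0008, 0.1103]
ee_rot: [-0.001, 0.717, 0.697, 0.002]
force: [-2.3, 11.2, 9.8]
finger_gap: 0.0152
gripper_force: 29.1
```

```bash
python3 - <<'E'
from m import *
st=bot.get_state(); T=np.array(st["eef_pos"]); M=rot(st["ee_rot"]); G=T-M[:,2]*.019; print(T,st["force"])
ims=[]
for n in ["scene","top"]:
    p=imaging.snapshot(n); u,v=px(p,[.609,-.02,.12])[0].astype(int)
    ims.append(cv2.resize(p["pixels"][v-40:v+40,u-45:u+45,::-1],(400,356),interpolation=cv2.INTER_CUBIC))
    c=cloud(p); D=(c-G)@M; a=-D[...,0]; b=D[...,1]; z=-D[...,2]
    for lo,hi in [(-.06,-.035),(-.03,-.015),(.015,.03),(.034,.05),(.05,.065)]:
        q=(abs(b)<.018)&(a>lo)&(a<hi)&(abs(z+.7*a)<.025)
        if q.sum(): print(n,lo,q.sum(),"a",np.median(a[q]),"b",np.median(b[q]),"z",np.median(z[q]))
cv2.imwrite("pics/i1.png",np.hstack(ims))
E
```

```text
[ 0.6092 -0.0008  0.1103] [-2.2965 11.1905  9.7725]
scene -0.06 41 a -0.04738031367808311 b -0.0027618509669064587 z 0.03309940156885763
scene -0.03 44 a -0.023146519863129246 b -0.005865798958076868 z 0.02117183490864276
scene 0.015 17 a 0.02426249493420372 b -0.006688210020968859 z -0.00978830396686962
scene 0.034 44 a 0.04793732456389343 b -0.0032839513478617683 z -0.041933718741655746
scene 0.05 74 a 0.05677758157947577 b -0.006362519288082045 z -0.03644419341392696
top -0.06 18 a -0.04700865784098039 b -0.002127590283145622 z 0.032805415566126414
top 0.015 1 a 0.0297049537865865 b -0.0051542702055231955 z -0.009479732074968336
top 0.05 32 a 0.06106068335949952 b -0.00907473126871354 z -0.03382959825031347
```

View pics/i1.png

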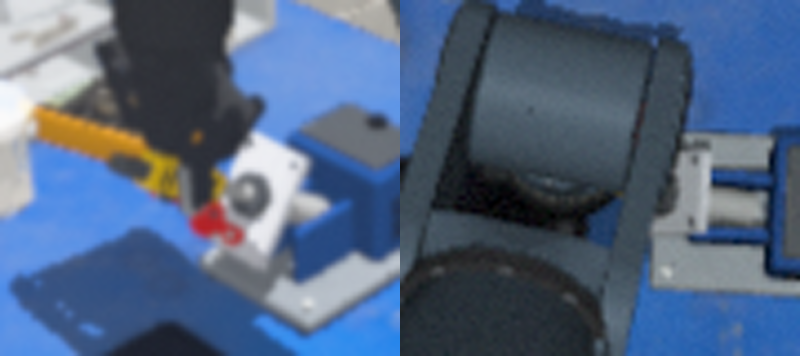

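The crop shows the dark collar flat on the plate (scene part, (248,193)), and the force is rising against a hard stop. I estimate the gauge axis at about 32–33°, against the tube's 35°. I'll nudge the grip slightly steeper and hold.

Request:
jog_arm:
  increments:
    - {"tx": -0.001,"ty": 0,"tz": -0.0012,"yaw": 0}
    - {"tx": -0.001,"ty": 0,"tz": -0.0013,"yaw": 0}
    - {"tx": 0,"ty": 0,"tz": 0,"yaw": 0}
    - {"tx": 0,"ty": 0,"tz": 0,"yaw": 0}
    - {"tx": 0,"ty": 0,"tz": 0,"yaw": 0}

```text
time_s: 21.32
eef_pos: [0.6092, -0.002, 0.1116]
ee_rot: [-0.002, 0.717, 0.697, 0.002]
force: [0.5, 12.2, 3.4]
finger_gap: 0.0156
gripper_force: 28.2
```

```bash
python3 - <<'E'
from m import *
st=bot.get_state(); T=np.array(st["eef_pos"]); M=rot(st["ee_rot"]); G=T-M[:,2]*.019; print(T,st["force"])
mo=np.array([.607,-.0615,.0865]); print("P-mouth h,z",(G-mo)[1:],np.linalg.norm(G-mo))
for n in ["scene","top"]:
    p=imaging.snapshot(n); c=cloud(p); D=(c-G)@M; a=-D[...,0]; b=D[...,1]; z=-D[...,2]
    q=(abs(b)<.018)&(a>-.06)&(a<-.035)&(abs(z+.7*a)<.025); print(n,q.sum(),np.median(a[q]),np.median(z[q]))
E
```

```text
[ 0.6092 -0.002   0.1116] [ 0.5246 12.2046  3.3703]
P-mouth h,z [0.0594 0.0441] 0.07406034437822784
scene 42 -0.04629375670248674 0.03458636313855461
top 17 -0.0477659392942203 0.03610650069774144
```

Request:
jog_arm:
  increments:
    - {"tx": 0.0082,"ty": 0,"tz": -0.0057,"yaw": 0}
    - {"tx": 0.0123,"ty": 0,"tz": -0.0086,"yaw": 0}
    - {"tx": 0.0123,"ty": 0,"tz": -0.0086,"yaw": 0}
    - {"tx": 0.0123,"ty": 0,"tz": -0.0086,"yaw": 0}
    - {"tx": 0.0123,"ty": 0,"tz": -0.0086,"yaw": 0}
    - {"tx": 0.0123,"ty": 0,"tz": -0.0086,"yaw": 0}
    - {"tx": 0.0123,"ty": 0,"tz": -0.0086,"yaw": 0}
    - {"tx": 0.0123,"ty": 0,"tz": -0.0086,"yaw": 0}
    - {"tx": 0,"ty": 0,"tz": 0,"yaw": 0}
    - {"tx": 0,"ty": 0,"tz": 0,"yaw": 0}

```text
time_s: 22.68
eef_pos: [0.6113, 0.0884, 0.1763]
ee_rot: [-0.0, 0.717, 0.697, -0.0]
force: [0.6, 0.6, -1.5]
finger_gap: 0.0156
gripper_force: 27.5
```

```bash
python3 - <<'E'
from m import *
gaugepose()
st=bot.get_state(); T=np.array(st["eef_pos"]); M=rot(st["ee_rot"]); G=T-M[:,2]*.019
t=np.radians(34.5); u=-M[:,0]*np.cos(t)-np.array([0,0,np.sin(t)])
for n in ["scene","top"]:
    p=imaging.snapshot(n); c=cloud(p); D=c-G; s=D@u; r=np.linalg.norm(D-s[...,None]*u,axis=-1)
    q=(r<.012)&(s>.08)&(s<.16); H=hsv(p["pixels"]); br=q&(H[...,0]>10)&(H[...,0]<32)&(H[...,1]>80)
    print(n,q.sum(),"max s",np.sort(s[q])[-5:],"brass",np.sort(s[br]))
E
```

```text
t 22.675 TCP [0.6113 0.0884 0.1763] F [ 0.6349  0.5595 -1.5319] gf 27.469927668571472 toolx deg 88.40591671095737
scene n 129 tilt down deg -48.32442187950901 z at 0 (surface) -0.27444868137116796 a range [0.1274 0.1646] b med 0.0030774697610431
top n 113 tilt down deg 37.33794795162426 z at 0 (surface) 0.006175631540122182 a range [0.0349 0.153 ] b med 0.00011561801385628522
scene 33 max s [0.1238 0.124  0.1258 0.1277 0.1279] brass []
top 50 max s [0.1278 0.1284 0.1289 0.1322 0.1334] brass []
```

Request:
jog_arm:
  increments:
    - {"tx": 0,"ty": 0,"tz": -0.03,"yaw": 0}
    - {"tx": 0.0045,"ty": -0.044,"tz": 0,"yaw": 0}
    - {"tx": 0.0045,"ty": -0.044,"tz": 0,"yaw": 0}
    - {"tx": 0.0045,"ty": -0.044,"tz": 0,"yaw": 0}
    - {"tx": 0.0045,"ty": -0.044,"tz": 0,"yaw": 0}
    - {"tx": 0,"ty": 0,"tz": 0,"yaw": 0.1147}
    - {"tx": 0,"ty": 0,"tz": 0,"yaw": 0}
    - {"tx": 0,"ty": 0,"tz": 0,"yaw": 0}

```text
time_s: 23.88
eef_pos: [0.437, 0.1112, 0.2067]
ee_rot: [0.0, 0.755, 0.655, 0.0]
force: [-0.0, -0.5, -0.6]
finger_gap: 0.0158
gripper_force: 27.5
```

```bash
python3 - <<'E'
from m import *
gaugepose()
st=bot.get_state(); T=np.array(st["eef_pos"]); M=rot(st["ee_rot"]); G=T-M[:,2]*.019
t=np.radians(35); u=-M[:,0]*np.cos(t)-np.array([0,0,np.sin(t)]); w=-M[:,0]*np.sin(t)+np.array([0,0,np.cos(t)])
for n in ["scene","top"]:
    p=imaging.snapshot(n); c=cloud(p); D=c-G; s=D@u; b=D@M[:,1]; z=D@w
    for lo in np.arange(.03,.16,.01):
        q=(abs(b)<.02)&(abs(z)<.022)&(s>lo)&(s<lo+.01)
        if q.sum(): print(n,round(lo,3),q.sum(),"b",np.percentile(b[q],[10,50,90]),"z",np.median(z[q]),"rgb",np.median(p["pixels"][q],0))
    np.savez("q_"+n,pix=p["pixels"])
E
```

```text
t 23.875 TCP [0.437  0.1112 0.2067] F [-0.0398 -0.5303 -0.6077] gf 27.47688263654709 toolx deg 81.88628730569415
scene n 100 tilt down deg 36.440307085398906 z at 0 (surface) 0.005151626688306911 a range [0.0201 0.1074] b med -0.0035585671596253033
top n 103 tilt down deg 37.270315669527776 z at 0 (surface) 0.0063586008429838085 a range [0.0363 0.1076] b med 0.0012779251677386728
scene 0.03 8 b [-0.0069 -0.0046 -0.0025] z 0.001427176865492303 rgb [143. 138. 117.]
scene 0.04 16 b [-0.0051 -0.0035 -0.0008] z 0.0019201523298508502 rgb [130.5 130.5 134.5]
scene 0.05 13 b [-0.0057 -0.004  -0.0015] z 0.002462091887701223 rgb [126. 128. 130.]
scene 0.06 85 b [-0.0121 -0.0037  0.0083] z 0.0024264668075859516 rgb [72. 77. 90.]
scene 0.07 7 b [-0.0124 -0.0086 -0.0022] z 0.003641087539934726 rgb [ 97. 102. 108.]
scene 0.08 6 b [-0.0045 -0.0025 -0.0014] z 0.0017837524475119953 rgb [150. 153. 159.]
scene 0.09 9 b [-0.0032 -0.0019  0.0005] z 0.00025240231230980105 rgb [155. 159. 163.]
scene 0.1 7 b [-0.0025 -0.0014  0.0004] z 0.0013764686054992738 rgb [160. 165. 174.]
scene 0.11 12 b [-0.0036 -0.0
[... 453 characters left out ...]
5 rgb [88.5 90.  91. ]
top 0.06 57 b [-0.0094  0.0004  0.0121] z 0.004065204328351432 rgb [38. 40. 41.]
top 0.07 12 b [-0.0022  0.0057  0.0111] z 0.010075890210684047 rgb [80.  72.  59.5]
top 0.08 8 b [-0.0014  0.0012  0.0037] z 0.0027466470653028374 rgb [142.5 145.  143. ]
top 0.09 13 b [-0.0026  0.0008  0.0047] z 0.00034752119371899754 rgb [119. 120. 117.]
top 0.1 10 b [-0.0015  0.0017  0.0042] z 0.002435752877217029 rgb [133.  133.  121.5]
top 0.11 10 b [-0.003  -0.0001  0.005 ] z 0.00108572543993721 rgb [131.5 132.5 116.5]
top 0.12 9 b [-0.002   0.0009  0.0036] z 5.401737306619487e-05 rgb [139. 142. 141.]
top 0.13 3 b [-0.0005  0.0017  0.0038] z 0.0017573684145144241 rgb [177. 183. 181.]
```

```bash
python3 - <<'E'
from m import *
st=bot.get_state(); T=np.array(st["eef_pos"]); M=rot(st["ee_rot"]); G=T-M[:,2]*.019
t=np.radians(36); u=-M[:,0]*np.cos(t)-np.array([0,0,np.sin(t)])
ims=[]
for n in ["scene","top"]:
    p=imaging.snapshot(n)
    for s in np.arange(.118,.156,.004):
        x,y=px(p,G+s*u)[0]; i,j=int(round(y)),int(round(x))
        print(n,round(s,3),j,i,p["pixels"][i-1:i+2,j-1:j+2].reshape(9,3)[np.argmax(p["pixels"][i-1:i+2,j-1:j+2].reshape(9,3).astype(int)@[1,0,-1])],p["pixels"][i,j])
    x,y=px(p,G+.1*u)[0].astype(int); ims.append(cv2.resize(p["pixels"][y-30:y+30,x-30:x+30,::-1],(400,400),interpolation=cv2.INTER_NEAREST))
cv2.imwrite("pics/o1.png",np.hstack(ims))
E
```

```text
scene 0.118 301 216 [173 173 175] [149 151 154]
scene 0.122 302 216 [179 180 182] [167 170 174]
scene 0.126 303 217 [183 185 188] [143 155 181]
scene 0.13 304 217 [183 185 188] [152 165 193]
scene 0.134 305 217 [191 195 199] [140 168 221]
scene 0.138 306 217 [175 189 214] [ 92 154 235]
scene 0.142 307 218 [ 92 154 235] [ 54 144 239]
scene 0.146 308 218 [ 62 147 239] [ 52 144 239]
scene 0.15 309 218 [ 57 146 239] [ 53 143 239]
scene 0.154 309 218 [ 57 146 239] [ 53 143 239]
top 0.118 262 244 [130 124 111] [103 107 105]
top 0.122 264 244 [120 108  88] [113 116 116]
top 0.126 265 244 [120 108  88] [135 137 136]
top 0.13 266 245 [132 131 126] [152 156 156]
top 0.134 267 245 [167 162 157] [176 180 181]
top 0.138 268 245 [185 155 114] [187 189 187]
top 0.142 270 245 [209 172 121] [210 172 124]
top 0.146 271 245 [209 172 121] [188 156 114]
top 0.15 272 245 [195 163 118] [107 105 121]
top 0.154 273 246 [107 105 121] [ 43  95 168]
```

View pics/o1.png

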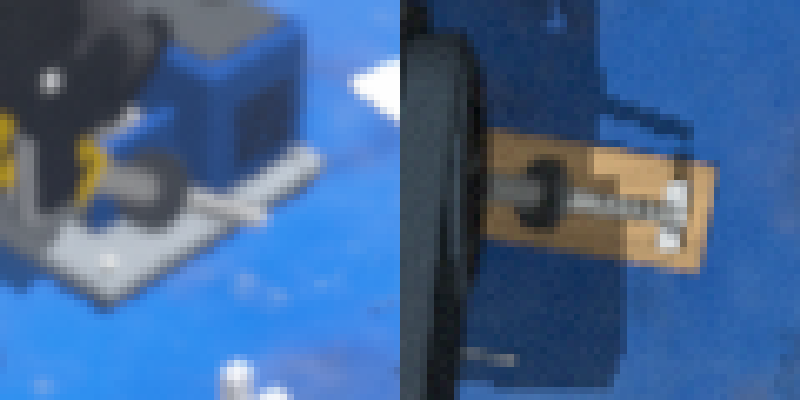

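Here the rod end shows over the front fork of the rest (top part, (665,210)). The gauge has slipped about 4 mm in the grip, which is harmless. Next I'll level it in the forks.

Request:
jog_arm:
  increments:
    - {"tx": 0.0005,"ty": -0.001,"tz": 0.045,"yaw": 0}
    - {"tx": 0,"ty": 0,"tz": 0.035,"yaw": 0}
    - {"tx": 0,"ty": 0,"tz": 0,"yaw": 0}
    - {"tx": 0,"ty": 0,"tz": 0.008,"yaw": 0}
    - {"tx": 0,"ty": 0,"tz": 0.008,"yaw": 0}
    - {"tx": 0,"ty": 0,"tz": 0.008,"yaw": 0}
    - {"tx": 0,"ty": 0,"tz": 0,"yaw": 0}

```text
time_s: 25.05
eef_pos: [0.435, 0.1116, 0.1023]
ee_rot: [0.0, 0.755, 0.655, -0.0]
force: [-0.1, -1.2, 0.9]
finger_gap: 0.0158
gripper_force: 27.0
```

Request:
jog_arm:
  increments:
    - {"tx": 0,"ty": 0,"tz": 0.008,"yaw": 0}
    - {"tx": 0,"ty": 0,"tz": 0.008,"yaw": 0}
    - {"tx": 0,"ty": 0,"tz": 0.008,"yaw": 0}
    - {"tx": 0,"ty": 0,"tz": 0.008,"yaw": 0}
    - {"tx": 0,"ty": 0,"tz": 0.008,"yaw": 0}
    - {"tx": 0,"ty": 0,"tz": 0.005,"yaw": 0}
    - {"tx": 0,"ty": 0,"tz": 0,"yaw": 0}

```text
time_s: 25.92
eef_pos: [0.4348, 0.112, 0.057]
ee_rot: [-0.0, 0.756, 0.655, -0.0]
force: [-0.4, 0.1, -0.3]
finger_gap: 0.0154
gripper_force: 25.8
```

Request:
jog_arm:
  increments:
    - {"tx": 0,"ty": 0,"tz": 0.005,"yaw": 0}
    - {"tx": 0,"ty": 0,"tz": 0.005,"yaw": 0}
    - {"tx": 0,"ty": 0,"tz": 0.004,"yaw": 0}
    - {"tx": 0,"ty": 0,"tz": 0,"yaw": 0}

```text
time_s: 26.42
eef_pos: [0.4352, 0.112, 0.0432]
ee_rot: [-0.0, 0.756, 0.655, -0.0]
force: [-0.1, 0.8, 0.6]
finger_gap: 0.0155
gripper_force: 25.8
```

```bash
cat >> m.py <<'E'
def lvl():
    st=bot.get_state(); T=np.array(st["eef_pos"]); M=rot(st["ee_rot"]); G=T-M[:,2]*.019; print(T,st["force"])
    for n in ["scene","top"]:
        p=imaging.snapshot(n); c=cloud(p); D=(c-G)@M; a=-D[...,0]; b=D[...,1]; z=-D[...,2]
        for lo,hi in [(-.07,-.04),(-.03,-.015),(.015,.03),(.035,.058),(.06,.066),(.066,.074),(.074,.1),(.1,.128),(.128,.14),(.14,.16)]:
            q=(abs(b)<.018)&(a>lo)&(a<hi)&(abs(z)<.02)
            if q.sum(): print(n,lo,q.sum(),"a",a[q].min().round(4),a[q].max().round(4),"b",np.median(b[q]).round(4),"z",np.percentile(z[q],[10,50,90]).round(4),np.median(p["pixels"][q],0))
    return G,M
E
python3 -c "
from m import *
lvl()"
```

```text
[0.4352 0.112  0.0432] [-0.0813  0.754   0.6337]
scene -0.07 127 a -0.0636 -0.0405 b -0.0037 z [-0.0149  0.0042  0.0095] [122. 128. 140.]
scene -0.03 55 a -0.0298 -0.0157 b -0.0054 z [-0.0018  0.0106  0.0137] [175. 144.  26.]
scene 0.015 5 a 0.0178 0.0299 b -0.0065 z [-0.0068 -0.0063 -0.0058] [92. 96. 94.]
scene 0.035 4 a 0.0527 0.0578 b -0.0055 z [-0.0011  0.0011  0.004 ] [135.5 138.5 154.5]
scene 0.06 27 a 0.0601 0.066 b -0.0042 z [-0.0112 -0.0003  0.0119] [ 84.  92. 121.]
scene 0.066 34 a 0.0661 0.0736 b -0.0062 z [-0.0005  0.0091  0.0143] [ 91.5 107.  132. ]
scene 0.074 29 a 0.0745 0.1 b -0.0019 z [-0.0074  0.0016  0.0046] [194. 195. 204.]
scene 0.1 104 a 0.1001 0.1269 b -0.0028 z [-0.016   0.0008  0.0094] [184.5 188.  204.5]
scene 0.128 5 a 0.1287 0.1346 b -0.001 z [-0.0034  0.0005  0.0023] [166. 180. 212.]
top 0.035 24 a 0.0411 0.0567 b 0.0011 z [-0.0004  0.0027  0.0067] [133.5 137.5 136. ]
top 0.06 8 a 0.0607 0.0658 b 0.0025 z [-0.0017  0.0018  0.0136] [118.5 122.  121. ]
top 0.066 30 a 0.0661 0.074 b 0.0008 z [0.0019 0.0095 0.0132] [72.5 74.  75.5]
top 0.074 27 a 0.0742 0.0996 b 0.0012 z [-0.0024  0.0018  0.0046] [165. 163. 156.]
top 0.1 56 a 0.1002 0.127 b 0.0011 z [-0.0038  0.0026  0.0101] [144. 146. 145.]
top 0.128 6 a 0.1289 0.1328 b 0.0018 z [-0.0052 -0.0018  0.0013] [125.5 130.  139.5]
```

Request:
jog_arm:
  increments:
    - {"tx": 0,"ty": 0,"tz": -0.03,"yaw": 0}
    - {"tx": 0,"ty": 0,"tz": -0.055,"yaw": 0}
    - {"tx": 0,"ty": 0,"tz": -0.055,"yaw": 0}
    - {"tx": 0,"ty": 0,"tz": -0.055,"yaw": 0}
    - {"tx": 0,"ty": 0,"tz": -0.055,"yaw": 0}
    - {"tx": 0,"ty": 0,"tz": -0.055,"yaw": 0}
    - {"tx": 0,"ty": 0,"tz": -0.045,"yaw": 0}
    - {"tx": 0,"ty": 0,"tz": 0,"yaw": 0}
    - {"tx": 0,"ty": 0,"tz": 0,"yaw": 0}

```text
time_s: 27.65
eef_pos: [0.4339, 0.112, 0.3923]
ee_rot: [-0.001, 0.756, 0.655, -0.001]
force: [-0.0, -1.0, -1.7]
finger_gap: 0.0158
gripper_force: 25.7
```

```bash
python3 - <<'E'
from m import *
G,M=lvl()
for n in ["scene","top"]:
    p=imaging.snapshot(n)
    for s in np.arange(.104,.154,.003):
        x,y=px(p,G-s*M[:,0]-[0,0,.002])[0]
        v=cv2.getRectSubPix(p["pixels"],(1,1),(float(x),float(y)))[0,0]
        print(n,round(s,3),round(x,1),round(y,1),v)
E
```

```text
[0.4339 0.112  0.3923] [-0.0377 -0.9752 -1.7256]
scene -0.07 97 a -0.0637 -0.0403 b -0.0039 z [-0.001   0.0055  0.0092] [85. 88. 92.]
scene -0.03 80 a -0.0299 -0.0151 b -0.0062 z [-0.0045  0.0068  0.0133] [178. 151.  25.]
scene 0.015 40 a 0.0181 0.0299 b -0.0066 z [-0.0069  0.0015  0.0099] [182.  151.   15.5]
scene 0.035 53 a 0.0351 0.058 b -0.0034 z [-0.0017  0.0035  0.0061] [159. 156. 149.]
scene 0.06 51 a 0.0603 0.0659 b -0.0032 z [-0.01    0.0028  0.0114] [90. 92. 92.]
scene 0.066 63 a 0.066 0.0735 b -0.0073 z [-0.0079  0.0049  0.0132] [ 98.  99. 101.]
scene 0.074 31 a 0.074 0.0989 b -0.0022 z [-0.0023  0.002   0.004 ] [182. 183. 183.]
scene 0.1 44 a 0.1002 0.127 b -0.002 z [-0.004   0.0007  0.003 ] [188.  188.  187.5]
scene 0.128 7 a 0.129 0.133 b -0.001 z [-0.0019  0.0003  0.0026] [206. 202. 191.]
top 0.035 58 a 0.0352 0.0577 b 0.0013 z [-0.0004  0.0026  0.0053] [105.  107.5 107.5]
top 0.06 18 a 0.06 0.066 b 0.0005 z [-0.0009  0.0028  0.0106] [123.  126.5 124.5]
top 0.066 54 a 0.0661 0.074 b 0.0013 z [-0.0009  0.0085  0.0126] [67.  69.5 71.5]
top 0.074 51 a 0.0747 0.0992 b 0.00
[... 767 characters left out ...]
 [171 168 162]
scene 0.149 321.0 114.0 [174 171 164]
scene 0.152 322.0 113.7 [174 171 165]
top 0.104 261.5 247.3 [172 176 175]
top 0.107 262.8 247.5 [134 138 137]
top 0.11 264.2 247.7 [164 168 168]
top 0.113 265.6 247.9 [131 135 135]
top 0.116 267.0 248.2 [174 179 177]
top 0.119 268.4 248.4 [159 163 163]
top 0.122 269.8 248.6 [149 153 153]
top 0.125 271.1 248.8 [161 165 164]
top 0.128 272.5 249.1 [173 176 173]
top 0.131 273.9 249.3 [167 160 142]
top 0.134 275.3 249.5 [105 110 121]
top 0.137 276.7 249.8 [ 43  94 166]
top 0.14 278.1 250.0 [ 39  91 166]
top 0.143 279.4 250.2 [ 42  95 169]
top 0.146 280.8 250.4 [ 47 100 172]
top 0.149 282.2 250.7 [ 50 101 171]
top 0.152 283.6 250.9 [ 47  98 169]
```

The pin turns out to be pushed in fully (about 14 mm), because it dragged on the tube wall while the rod was still off-angle. It has to come out again and the insertion be repeated with the tilt right from the start. To hold the gauge against the pull, I'll lay it on the bench with its collar against the low edge of a fixed base. First I'll check the fixtures.

```bash
python3 - <<'E'
from m import *
d=np.load("top.npz"); c=d["c"]
print("press base z map (rows x, cols y)")
X=np.arange(.52,.68,.01); Y=np.arange(-.21,-.03,.015)
def hm(c,X,Y,w):
    for x in X:
        r=[]
        for y in Y:
            q=(abs(c[...,0]-x)<w[0])&(abs(c[...,1]-y)<w[1])
            r.append(int(np.median(c[q][:,2])*1000) if q.sum() else -99)
        print(round(x,3),r)
print(Y.round(3)); hm(c,X,Y,(.005,.0075))
Y=np.arange(.17,.34,.012); print("shelf",Y.round(3)); hm(c,np.arange(.58,.82,.015),Y,(.0075,.006))
d=np.load("scene.npz"); c=d["c"]; print("scene press near edge"); hm(c,np.arange(.53,.6,.006),np.arange(-.15,-.03,.015),(.003,.0075))
E
```

```text
press base z map (rows x, cols y)
[-0.21  -0.195 -0.18  -0.165 -0.15  -0.135 -0.12  -0.105 -0.09  -0.075
 -0.06  -0.045]
0.52 [0, 0, -1, -1, 0, 0, 0, -1, -2, -2, 0, 0]
0.53 [0, -2, -2, 0, 0, -1, -2, 0, 0, 0, 0, -1]
0.54 [-2, 0, -1, 0, -2, -1, -1, 0, 0, 0, -1, -1]
0.55 [-1, 4, 10, 10, 0, 11, 5, 0, 0, 0, 0, -1]
0.56 [-2, 14, 74, 62, 50, 40, 16, 15, 13, 15, 16, -2]
0.57 [-2, 84, 86, 87, 89, 83, 14, 16, 15, 15, 14, 0]
0.58 [0, 83, 87, 87, 87, 80, 17, 17, 16, 18, 15, 0]
0.59 [-1, 84, 88, 87, 88, 82, 59, 57, 60, 103, 79, 60]
0.6 [-2, 85, 91, 88, 87, 81, 53, 58, 74, 103, 86, 67]
0.61 [-1, 83, 88, 87, 88, 82, 58, 66, 110, 109, 95, 72]
0.62 [-1, 85, 86, 88, 87, 80, 44, 54, 112, 116, 124, 61]
0.63 [0, 84, 88, 88, 88, 83, 58, 58, 113, 107, 86, 66]
0.64 [-1, 85, 86, 88, 86, 80, 15, 15, 15, -99, -99, -3]
0.65 [-2, 87, 81, 81, 83, 14, 15, 15, 15, 17, 14, -1]
0.66 [-3, 2, 3, 2, 0, 12, 13, 14, 13, 13, 13, -1]
0.67 [-1, -1, 0, -1, -1, 0, 0, 0, -1, -3, -1, 0]
0.68 [-1, 0, -1, -2, 0, -1, 0, -1, -1, 0, -1, 0]
shelf [0.17  0.182 0.194 0.206 0.218 0.23  0.242 0.254 0.266 0.278 0.29  0.302
 0.314 0.326 0.3
[... 864 characters left out ...]
9, 229, 228, 229, 229, 228]
0.775 [-1, -1, -1, 2, 194, 193, 209, 228, 228, 228, 229, 229, 229, 229, 229]
0.79 [-1, -2, -1, -1, 3, 4, 211, 228, 229, 227, 229, 229, 229, 228, 229]
0.805 [0, 0, 0, -1, 0, -1, 205, 228, 229, 227, 230, 229, 229, 229, 229]
scene press near edge
0.53 [1, 0, 1, 1, 0, 1, 0, 0]
0.536 [1, 1, 1, 3, 1, 1, 1, 1]
0.542 [2, 1, 0, 1, 0, 0, 0, 1]
0.548 [5, 2, 1, 1, 1, 0, 1, 0]
0.554 [16, 14, 13, 13, 10, 13, 11, 2]
0.56 [54, 53, 17, 18, 16, 17, 14, 2]
0.566 [88, 55, 18, 17, 18, 18, 17, 3]
0.572 [90, 63, 18, 18, 17, 17, 13, 0]
0.578 [90, 53, 22, 18, 16, 18, 16, 1]
0.584 [90, 65, 40, 37, 38, 59, 73, 60]
0.59 [90, 84, 59, 58, 59, 97, 79, 62]
0.596 [90, 73, 56, 59, 66, 100, 46, 61]
```

Plan:
1. Seat the gauge in the rest.
2. Butt nearly closed pads (about 7.5 mm, wider than the pin and narrower than the rod) against the rod's end face.
3. Close on the pin, load it slightly sideways so the forks hold the gauge, and pull it out.

The shelf edge at z ≈ 0.226 then gives enough height for a full 35° tilt.

Request:
jog_arm:
  increments:
    - {"tx": 0,"ty": 0.0005,"tz": 0.06,"yaw": 0}
    - {"tx": 0,"ty": 0,"tz": 0.06,"yaw": 0}
    - {"tx": 0,"ty": 0,"tz": 0.06,"yaw": 0}
    - {"tx": 0,"ty": 0,"tz": 0.06,"yaw": 0}
    - {"tx": 0,"ty": 0,"tz": 0.05,"yaw": 0}
    - {"tx": 0,"ty": 0,"tz": 0.035,"yaw": 0}
    - {"tx": 0,"ty": 0,"tz": 0.024,"yaw": 0}
    - {"tx": 0,"ty": 0,"tz": 0.001,"yaw": 0}

```text
time_s: 28.85
eef_pos: [0.4346, 0.1119, 0.0417]
ee_rot: [-0.001, 0.756, 0.655, -0.002]
force: [-0.5, 0.8, -2.1]
finger_gap: 0.0153
gripper_force: 26.0
```

Request:
jog_arm:
  gripper: 0.4
  increments:
    - {"tx": 0,"ty": 0,"tz": 0,"yaw": 0}
    - {"tx": 0,"ty": 0,"tz": 0,"yaw": 0}
    - {"tx": 0,"ty": 0,"tz": -0.025,"yaw": 0}
    - {"tx": 0,"ty": 0,"tz": -0.04,"yaw": 0}
    - {"tx": -0.05,"ty": 0,"tz": 0,"yaw": 0}
    - {"tx": -0.05,"ty": 0,"tz": 0,"yaw": 0}
    - {"tx": -0.051,"ty": 0,"tz": 0,"yaw": 0}

```text
time_s: 29.72
eef_pos: [0.4145, -0.0389, 0.1098]
ee_rot: [0.001, 0.755, 0.655, 0.001]
force: [0.4, -1.1, 0.5]
finger_gap: 0.0341
gripper_force: 0.0
```

Request:
jog_arm:
  gripper: 0.088
  increments:
    - {"tx": 0,"ty": 0,"tz": 0,"yaw": 0}
    - {"tx": 0,"ty": 0,"tz": 0,"yaw": 0}

```text
time_s: 29.98
eef_pos: [0.4141, -0.0374, 0.1091]
ee_rot: [0.0, 0.756, 0.655, 0.0]
force: [0.1, 0.5, 0.2]
finger_gap: 0.0077
gripper_force: 0.0
```

```bash
python3 - <<'E'
from m import *
st=bot.get_state(); T=np.array(st["eef_pos"]); M=rot(st["ee_rot"]); print(st["time_s"],T,st["finger_gap"],M[:,0])
O=np.array([.4352,.112,.060])
for n in ["scene","top"]:
    p=imaging.snapshot(n); c=cloud(p); D=(c-O)@M; a=-D[...,0]; b=D[...,1]; z=-D[...,2]
    for lo,hi in [(-.03,.03),(.04,.058),(.062,.08),(.082,.098),(.112,.126),(.126,.15)]:
        q=(abs(b)<.018)&(a>lo)&(a<hi)&(abs(z)<.02)
        if q.sum(): print(n,lo,q.sum(),a[q].min().round(4),a[q].max().round(4),"b",np.percentile(b[q],[10,50,90]).round(4),"z",np.percentile(z[q],[10,50,90]).round(4))
E
```

```text
29.975 [ 0.4141 -0.0374  0.1091] 0.007733067381417981 [0.1432 0.9897 0.0001]
scene -0.03 215 -0.03 0.0299 b [-0.0079 -0.0054  0.0043] z [-0.0042  0.0096  0.0131]
scene 0.04 28 0.0414 0.0579 b [-0.0052 -0.0024  0.0024] z [-0.0001  0.0051  0.0085]
scene 0.062 73 0.062 0.0799 b [-0.0121 -0.0033  0.0074] z [-0.0047  0.0066  0.0154]
scene 0.082 18 0.085 0.0975 b [-0.0031 -0.0014  0.0022] z [-0.0007  0.0035  0.0068]
scene 0.112 12 0.112 0.1255 b [-0.0049 -0.0006  0.0046] z [0.0024 0.0047 0.0079]
scene 0.126 8 0.1264 0.1332 b [-0.0031 -0.002   0.0009] z [-0.0003  0.0045  0.0064]
top -0.03 115 -0.03 0.0295 b [-0.0052  0.0011  0.0073] z [0.0062 0.0093 0.0129]
top 0.04 25 0.0401 0.0562 b [-0.0037  0.0008  0.0054] z [-0.0016  0.0035  0.0074]
top 0.062 19 0.0621 0.0715 b [-0.0049  0.0042  0.0133] z [0.0043 0.0096 0.0142]
```

Request:
jog_arm:
  increments:
    - {"tx": 0,"ty": -0.0005,"tz": 0.04,"yaw": 0}
    - {"tx": 0,"ty": 0,"tz": 0.027,"yaw": 0}
    - {"tx": 0,"ty": 0,"tz": 0,"yaw": 0}
    - {"tx": 0.005,"ty": 0,"tz": 0,"yaw": 0}
    - {"tx": 0.003,"ty": 0,"tz": 0,"yaw": 0}
    - {"tx": 0,"ty": 0,"tz": 0,"yaw": 0}

```text
time_s: 30.82
eef_pos: [0.4153, -0.0292, 0.0424]
ee_rot: [0.001, 0.755, 0.655, 0.0]
force: [-0.6, 1.3, -0.1]
finger_gap: 0.0078
gripper_force: 0.0
```

Request:
jog_arm:
  increments:
    - {"tx": 0.0025,"ty": 0,"tz": 0,"yaw": 0}
    - {"tx": 0,"ty": 0,"tz": 0,"yaw": 0}

```text
time_s: 31.08
eef_pos: [0.4153, -0.027, 0.0418]
ee_rot: [0.0, 0.756, 0.655, 0.0]
force: [0.3, 0.2, -0.7]
finger_gap: 0.0073
gripper_force: 0.0
```

Request:
jog_arm:
  increments:
    - {"tx": 0.0025,"ty": 0,"tz": 0,"yaw": 0}
    - {"tx": 0,"ty": 0,"tz": 0,"yaw": 0}

```text
time_s: 31.32
eef_pos: [0.4156, -0.0245, 0.0415]
ee_rot: [0.0, 0.756, 0.655, 0.0]
force: [-0.2, -0.0, 0.1]
finger_gap: 0.0078
gripper_force: 0.2
```

Request:
jog_arm:
  increments:
    - {"tx": 0.003,"ty": 0,"tz": 0,"yaw": 0}
    - {"tx": 0.003,"ty": 0,"tz": 0,"yaw": 0}
    - {"tx": 0,"ty": 0,"tz": 0,"yaw": 0}

```text
time_s: 31.7
eef_pos: [0.4179, -0.0208, 0.0416]
ee_rot: [0.002, 0.755, 0.656, 0.0]
force: [-2.7, -15.9, 0.3]
finger_gap: 0.0072
gripper_force: 8.8
```

Request:
jog_arm:
  gripper: 0
  force: 40
  increments:
    - {"tx": 0,"ty": 0,"tz": 0,"yaw": 0}
    - {"tx": -0.001,"ty": 0,"tz": 0,"yaw": 0}
    - {"tx": 0,"ty": 0,"tz": 0,"yaw": 0}

```text
time_s: 32.08
eef_pos: [0.4173, -0.0224, 0.0416]
ee_rot: [0.002, 0.755, 0.656, -0.0]
force: [-3.8, -18.3, -0.0]
finger_gap: 0.0012
gripper_force: 56.1
```

Request:
jog_arm:
  gripper: 0.078
  force: 20
  increments:
    - {"tx": 0,"ty": 0,"tz": 0,"yaw": 0}
    - {"tx": 0.004,"ty": 0,"tz": 0,"yaw": 0}
    - {"tx": 0,"ty": 0,"tz": 0,"yaw": 0}

```text
time_s: 32.45
eef_pos: [0.419, -0.0206, 0.0418]
ee_rot: [0.004, 0.754, 0.657, -0.001]
force: [-7.2, -33.4, -0.4]
finger_gap: 0.0069
gripper_force: 21.1
```

Request:
jog_arm:
  gripper: 0
  force: 20
  increments:
    - {"tx": 0,"ty": 0,"tz": 0,"yaw": 0}

```text
time_s: 32.58
eef_pos: [0.4187, -0.0208, 0.0418]
ee_rot: [0.004, 0.754, 0.657, -0.001]
force: [-7.6, -35.8, 0.2]
finger_gap: 0.0045
gripper_force: 37.2
```

Request:
jog_arm:
  increments:
    - {"tx": -0.004,"ty": 0,"tz": 0,"yaw": 0}
    - {"tx": 0,"ty": 0,"tz": 0,"yaw": 0}

```text
time_s: 32.83
eef_pos: [0.4175, -0.0223, 0.0416]
ee_rot: [0.002, 0.755, 0.655, -0.0]
force: [-4.0, -17.6, -0.1]
finger_gap: 0.0029
gripper_force: 27.8
```

Request:
jog_arm:
  gripper: 0.07
  force: 20
  increments:
    - {"tx": -0.001,"ty": 0,"tz": 0,"yaw": 0}
    - {"tx": 0.005,"ty": 0,"tz": 0,"yaw": 0}
    - {"tx": 0,"ty": 0,"tz": 0,"yaw": 0}

```text
time_s: 33.2
eef_pos: [0.4187, -0.0204, 0.0417]
ee_rot: [0.004, 0.754, 0.657, -0.001]
force: [-7.1, -33.2, 0.7]
finger_gap: 0.0058
gripper_force: 25.4
```

Request:
jog_arm:
  gripper: 0
  force: 120
  increments:
    - {"tx": -0.004,"ty": 0,"tz": 0,"yaw": 0}

```text
time_s: 33.33
eef_pos: [0.4173, -0.0226, 0.0416]
ee_rot: [0.002, 0.755, 0.656, -0.0]
force: [-1.1, -6.2, -0.8]
finger_gap: 0.0007
gripper_force: 52.7
```

Request:
jog_arm:
  increments:
    - {"tx": -0.012,"ty": 0,"tz": 0,"yaw": 0}

```text
time_s: 33.45
eef_pos: [0.4143, -0.0318, 0.0415]
ee_rot: [-0.0, 0.756, 0.655, -0.0]
force: [-0.3, 0.2, -0.4]
finger_gap: 0.0008
gripper_force: 48.6
```

```bash
date; stat -c '%w %y' pics h.py scene.npz
```

```text
Thu Dec  3 07:11:06 UTC 2026
2026-12-03 06:51:51.855984501 +0000 2026-12-03 07:02:57.475954609 +0000
2026-12-03 06:52:05.927983869 +0000 2026-12-03 06:52:05.935898680 +0000
2026-12-03 06:52:09.723983698 +0000 2026-12-03 06:52:09.735983698 +0000
```

Request:
jog_arm:
  gripper: 0.4
  force: 20
  increments:
    - {"tx": -0.02,"ty": 0,"tz": -0.05,"yaw": 0}
    - {"tx": -0.0,"ty": 0,"tz": -0.04,"yaw": 0}

```text
time_s: 33.7
eef_pos: [0.4113, -0.052, 0.1319]
ee_rot: [-0.001, 0.756, 0.654, -0.0]
force: [0.8, 0.1, 1.3]
finger_gap: 0.034
gripper_force: 0.0
```

```bash
python3 - <<'E'
from m import *
st=bot.get_state(); T=np.array(st["eef_pos"]); M=rot(st["ee_rot"]); print(st["time_s"],T)
O=np.array([.4347,.112,.060])
for n in ["scene","top"]:
    p=imaging.snapshot(n); c=cloud(p); D=(c-O)@M; a=-D[...,0]; b=D[...,1]; z=-D[...,2]
    H=hsv(p["pixels"])
    q=(abs(b)<.02)&(abs(z)<.02)&(a>-.06)&(a<.07)&(H[...,1]>150)&(H[...,0]>20)&(H[...,0]<34); print(n,"yellow a",np.percentile(a[q],[1,99]),q.sum())
    q=(abs(b)<.02)&(abs(z)<.018)&(a>.05)&(a<.09)&(H[...,2]<110); print(n,"dark collar a",np.percentile(a[q],[2,50,98]),q.sum())
    for s in np.arange(.108,.156,.003):
        P=O-s*M[:,0]; x,y=px(p,P)[0]; 
        v=[cv2.getRectSubPix(p["pixels"],(1,1),(float(x),float(y+k)))[0,0] for k in (-1,0,1)]
        print(n,round(s,3),*v)
E
```

```text
33.7 [ 0.4113 -0.052   0.1319]
scene yellow a [-0.0307  0.0354] 213
scene dark collar a [0.0684 0.0718 0.0785] 57
scene 0.108 [127 130 140] [134 136 142] [134 136 142]
scene 0.111 [136 139 149] [147 149 156] [146 148 155]
scene 0.114 [132 135 145] [150 152 160] [154 156 163]
scene 0.117 [127 129 138] [148 150 156] [155 156 164]
scene 0.12 [116 118 126] [137 138 145] [143 145 152]
scene 0.123 [116 118 125] [128 129 134] [120 122 131]
scene 0.126 [119 122 128] [131 132 135] [119 121 127]
scene 0.129 [118 121 128] [130 132 135] [118 121 128]
scene 0.132 [122 124 130] [134 136 138] [117 121 128]
scene 0.135 [123 124 130] [135 136 138] [122 125 133]
scene 0.138 [123 121 123] [140 136 134] [130 130 134]
scene 0.141 [102  99 105] [129 119 110] [122 118 117]
scene 0.144 [ 68  76 102] [ 95  92 102] [100  97 104]
scene 0.147 [ 55  72 110] [ 64  75 106] [ 70  78 104]
scene 0.15 [ 56  83 134] [ 56  79 123] [ 56  75 115]
scene 0.153 [ 62 100 166] [ 62  95 157] [ 59  88 144]
top yellow a [-0.0295  0.0356] 117
top dark collar a [0.0525 0.0728 0.0857] 55
top 0.108 [52 63 72] [52 65 74] [53 64 74]
top 0.111 [54 65 75] [53 65 74] [51 61 71]
top 0.114 [53 65 73] [51 61 69] [48 57 64]
top 0.117 [49 57 62] [54 61 64] [63 71 74]
top 0.12 [58 64 67] [65 74 80] [77 89 97]
top 0.123 [76 89 98] [ 86 100 112] [ 90 105 119]
top 0.126 [ 91 108 122] [ 96 110 124] [ 91 108 123]
top 0.129 [ 94 110 124] [ 94 111 125] [ 92 108 124]
top 0.132 [ 91 109 123] [ 95 111 127] [ 94 111 126]
top 0.135 [ 89 105 120] [ 93 109 124] [ 95 111 126]
top 0.138 [ 89 105 120] [ 93 110 125] [ 95 111 126]
top 0.141 [ 89 106 120] [ 92 110 124] [ 94 111 126]
top 0.144 [ 86 104 117] [ 90 108 122] [ 95 113 125]
top 0.147 [ 85 102 115] [ 89 107 120] [ 90 108 122]
top 0.15 [ 83 100 114] [ 87 104 119] [ 93 109 124]
top 0.153 [ 83 100 113] [ 88 105 119] [ 92 109 123]
```

```bash
python3 - <<'E'
from m import *
M=rot(bot.get_state()["ee_rot"]); O=np.array([.4347,.112,.060])
p=imaging.snapshot("scene"); c1=cloud(p); d=np.load("scene.npz")
for name,pix,c in [("start",d["pix"],d["c"]),("now",p["pixels"],c1)]:
    D=(c-O)@M; a=-D[...,0]; b=D[...,1]; z=-D[...,2]; H=hsv(pix)
    base=(abs(b)<.02)&(abs(z)<.02)
    y=base&(a>-.06)&(a<.07)&(H[...,1]>150)&(H[...,0]>20)&(H[...,0]<34)
    k=base&(a>.05)&(a<.095)&(H[...,2]<110)
    print(name,"yellow",np.percentile(a[y],[1,50,99]),"collar",np.median(a[k]),k.sum())
    t=(abs(b)<.012)&(abs(z)<.012)&(a>.114)&(a<.165); o=np.argsort(a[t])
    print(" tip a max",np.sort(a[t])[-6:])
    for A,rgb in list(zip(a[t][o],pix[t][o]))[::2]: print("  ",round(A,4),rgb, end=";")
    print()
E
```

```text
start yellow [-0.0345 -0.0026  0.0318] collar 0.06841846356243118 37
 tip a max [0.1426 0.1437 0.1439 0.1456 0.1489 0.1491]
   0.1185 [136 152 190];   0.1196 [197 199 205];   0.1202 [183 188 197];   0.1221 [181 183 189];   0.1238 [163 169 186];   0.1255 [174 176 179];   0.128 [193 193 195];   0.129 [131 141 165];   0.1314 [147 157 184];   0.1335 [202 194 185];   0.1359 [186 163 139];   0.1387 [211 167  98];   0.1426 [213 170  99];   0.1439 [208 166 105];   0.1489 [190 156 117];
now yellow [-0.031   0.0005  0.0354] collar 0.07150506428089519 64
 tip a max [0.1335 0.1339 0.1365 0.1373 0.1379 0.1381]
   0.1172 [124 126 131];   0.1192 [ 92  96 111];   0.1224 [117 119 126];   0.1239 [130 132 135];   0.1261 [119 122 128];   0.1275 [133 135 138];   0.13 [121 123 129];   0.1314 [135 137 141];   0.1333 [ 90  97 115];   0.1339 [142 138 136];   0.1373 [134 124 114];   0.1381 [109 109 118];
```

The numbers show the gauge was dragged about 14 mm forward, so the pads do hold the pin; it's the gauge that slid in the rest. I'll repeat the pull with a sideways load so the forks hold the gauge.

Request:
jog_arm:
  gripper: 0.08
  force: 20
  increments:
    - {"tx": 0,"ty": 0,"tz": 0.05,"yaw": 0}
    - {"tx": 0,"ty": 0,"tz": 0.04,"yaw": 0}
    - {"tx": 0.012,"ty": 0,"tz": 0,"yaw": 0}
    - {"tx": 0.012,"ty": 0,"tz": 0,"yaw": 0}
    - {"tx": 0.012,"ty": 0,"tz": 0,"yaw": 0}
    - {"tx": 0,"ty": 0,"tz": 0,"yaw": 0}

```text
time_s: 34.6
eef_pos: [0.4191, -0.0195, 0.0434]
ee_rot: [0.005, 0.753, 0.658, -0.0]
force: [-8.8, -35.1, -0.7]
finger_gap: 0.0066
gripper_force: 21.7
```

Request:
jog_arm:
  gripper: 0
  force: 120
  increments:
    - {"tx": 0,"ty": 0,"tz": 0,"yaw": 0}
    - {"tx": 0,"ty": 0.004,"tz": 0,"yaw": 0}

```text
time_s: 34.85
eef_pos: [0.4184, -0.0213, 0.0434]
ee_rot: [0.001, 0.752, 0.659, -0.004]
force: [-22.3, -50.0, 4.1]
finger_gap: 0.0015
gripper_force: 87.5
```

Request:
jog_arm:
  increments:
    - {"tx": -0.012,"ty": 0,"tz": 0,"yaw": 0}
    - {"tx": -0.006,"ty": 0,"tz": 0,"yaw": 0}

```text
time_s: 35.1
eef_pos: [0.4165, -0.0331, 0.0428]
ee_rot: [-0.001, 0.756, 0.655, -0.0]
force: [-3.6, 4.1, -0.1]
finger_gap: 0.0014
gripper_force: 65.0
```

```bash
cat > pin.py <<'E'
from m import *
st=bot.get_state(); M=rot(st["ee_rot"]); O=np.array([.4347,.112,.060]); print(st["eef_pos"])
for n in ["scene"]:
    p=imaging.snapshot(n); pix=p["pixels"]; c=cloud(p)
    D=(c-O)@M; a=-D[...,0]; b=D[...,1]; z=-D[...,2]; H=hsv(pix)
    base=(abs(b)<.02)&(abs(z)<.02)
    y=base&(a>-.06)&(a<.07)&(H[...,1]>150)&(H[...,0]>20)&(H[...,0]<34)
    k=base&(a>.045)&(a<.095)&(H[...,2]<110)
    print("yellow",np.percentile(a[y],[1,50,99]),"collar",np.median(a[k]))
    t=(abs(b)<.012)&(abs(z)<.012)&(a>.112)&(a<.165); o=np.argsort(a[t])
    for A,rgb in list(zip(a[t][o],pix[t][o]))[-14:]: print("  ",round(A,4),rgb,end=";")
E
python3 pin.py
```

```text
[ 0.4165 -0.0331  0.0428]
yellow [-0.0421 -0.011   0.0236] collar 0.05982978018890756
   0.1412 [61 63 69];   0.1433 [38 40 50];   0.144 [40 43 52];   0.1449 [41 49 66];   0.1462 [40 42 52];   0.1464 [49 66 97];   0.1472 [40 43 53];   0.1488 [40 43 53];   0.1494 [41 46 59];   0.1495 [38 42 51];   0.1512 [50 65 99];   0.1515 [46 59 85];   0.152 [47 61 88];   0.1522 [45 55 78];
```

Request:
jog_arm:
  gripper: 0.4
  force: 20
  increments:
    - {"tx": 0,"ty": -0.004,"tz": 0,"yaw": 0}
    - {"tx": 0,"ty": 0,"tz": -0.06,"yaw": 0}
    - {"tx": 0,"ty": 0,"tz": -0.04,"yaw": 0}

```text
time_s: 35.52
eef_pos: [0.4161, -0.0333, 0.1427]
ee_rot: [0.001, 0.755, 0.655, 0.001]
force: [0.6, -0.6, -1.0]
finger_gap: 0.0341
gripper_force: 0.0
```

```bash
python3 pin.py
```

```text
[ 0.4161 -0.0333  0.1427]
yellow [-0.0412 -0.0089  0.0248] collar 0.06090633132860253
   0.1211 [ 94 102 120];   0.1219 [118 121 129];   0.1239 [125 128 136];   0.1243 [139 138 138];   0.1258 [132 128 125];   0.1269 [145 123  95];   0.1286 [126 117 111];   0.1312 [123 106  90];   0.1314 [143 115  77];   0.1343 [143 116  80];   0.1349 [153 123  87];   0.1352 [127 111 106];   0.1353 [142 124 126];   0.1401 [147 131 140];
```

The pin is out again: brass shows over about 14 mm. Next I'll regrasp the gauge.

Request:
jog_arm:
  increments:
    - {"tx": 0.051,"ty": -0.002,"tz": 0,"yaw": 0}
    - {"tx": 0.051,"ty": 0,"tz": 0,"yaw": 0}
    - {"tx": 0.052,"ty": 0,"tz": 0.02,"yaw": 0}
    - {"tx": 0,"ty": 0,"tz": 0.045,"yaw": 0}
    - {"tx": 0,"ty": 0,"tz": 0.036,"yaw": 0}

```text
time_s: 36.2
eef_pos: [0.4359, 0.1212, 0.0397]
ee_rot: [0.002, 0.755, 0.656, 0.002]
force: [0.6, 0.2, -1.0]
finger_gap: 0.0339
gripper_force: 0.0
```

Request:
jog_arm:
  gripper: 0
  force: 20
  increments:
    - {"tx": 0,"ty": 0,"tz": 0,"yaw": 0}
    - {"tx": 0,"ty": 0,"tz": 0,"yaw": 0}
    - {"tx": 0,"ty": 0,"tz": -0.02,"yaw": 0}
    - {"tx": 0,"ty": 0,"tz": -0.06,"yaw": 0}
    - {"tx": 0,"ty": 0,"tz": -0.06,"yaw": 0}
    - {"tx": 0,"ty": 0,"tz": -0.06,"yaw": 0}

```text
time_s: 36.95
eef_pos: [0.4339, 0.1192, 0.2443]
ee_rot: [0.001, 0.756, 0.655, 0.001]
force: [1.9, 0.1, -1.4]
finger_gap: 0.0159
gripper_force: 25.4
```

Request:
jog_arm:
  increments:
    - {"tx": 0,"ty": 0,"tz": 0,"yaw": -0.115}
    - {"tx": 0.016,"ty": 0.0453,"tz": 0,"yaw": 0}
    - {"tx": 0.016,"ty": 0.0453,"tz": 0,"yaw": 0}
    - {"tx": 0.016,"ty": 0.0453,"tz": 0,"yaw": 0}
    - {"tx": 0.016,"ty": 0.0453,"tz": 0,"yaw": 0}
    - {"tx": 0.016,"ty": 0.0453,"tz": 0,"yaw": 0}
    - {"tx": 0.016,"ty": 0.0453,"tz": 0,"yaw": 0}
    - {"tx": 0,"ty": 0,"tz": 0.02,"yaw": 0}
    - {"tx": 0,"ty": 0,"tz": 0,"yaw": 0}

```text
time_s: 38.08
eef_pos: [0.7078, 0.2075, 0.2207]
ee_rot: [-0.0, 0.717, 0.697, -0.0]
force: [-0.1, 0.3, -2.2]
finger_gap: 0.0158
gripper_force: 25.2
```

Request:
jog_arm:
  increments:
    - {"tx": 0,"ty": 0,"tz": 0.008,"yaw": 0}
    - {"tx": 0,"ty": 0,"tz": 0.007,"yaw": 0}
    - {"tx": 0,"ty": 0,"tz": 0.006,"yaw": 0}

```text
time_s: 38.45
eef_pos: [0.7088, 0.2071, 0.2041]
ee_rot: [0.001, 0.717, 0.697, 0.002]
force: [-2.7, -1.0, 8.2]
finger_gap: 0.0157
gripper_force: 29.6
```

Request:
jog_arm:
  increments:
    - {"tx": 0,"ty": 0,"tz": 0.006,"yaw": 0}
    - {"tx": 0,"ty": 0,"tz": 0.006,"yaw": 0}
    - {"tx": 0,"ty": 0,"tz": 0,"yaw": 0}

```text
time_s: 38.83
eef_pos: [0.7079, 0.2073, 0.1886]
ee_rot: [0.0, 0.717, 0.697, 0.0]
force: [0.3, -0.7, 0.6]
finger_gap: 0.0158
gripper_force: 29.3
```

```bash
python3 -c "
from m import *
gaugepose()"
```

```text
t 38.825 TCP [0.7079 0.2073 0.1886] F [ 0.3268 -0.7225  0.6249] gf 29.345109164714813 toolx deg 88.39521023677584
scene n 110 tilt down deg 36.85073773995245 z at 0 (surface) 0.011919418637280856 a range [0.0218 0.1232] b med -0.0028849999713680347
top n 136 tilt down deg 39.91104366885988 z at 0 (surface) 0.018643996777382165 a range [0.0203 0.1202] b med -0.00022353945891843318
```

Request:
jog_arm:
  increments:
    - {"tx": 0,"ty": 0,"tz": -0.04,"yaw": 0}
    - {"tx": -0.032,"ty": -0.0234,"tz": 0,"yaw": 0}
    - {"tx": -0.032,"ty": -0.0234,"tz": 0,"yaw": 0}
    - {"tx": -0.032,"ty": -0.0234,"tz": 0,"yaw": 0}
    - {"tx": -0.032,"ty": -0.0234,"tz": 0.03,"yaw": 0}
    - {"tx": 0,"ty": 0,"tz": 0.03,"yaw": 0}
    - {"tx": 0,"ty": 0,"tz": 0,"yaw": 0}
    - {"tx": 0,"ty": 0,"tz": 0,"yaw": 0}

```text
time_s: 39.92
eef_pos: [0.6124, 0.0827, 0.1684]
ee_rot: [0.001, 0.717, 0.697, 0.001]
force: [0.9, 0.5, -0.2]
finger_gap: 0.0156
gripper_force: 28.9
```

```bash
cat > ap.py <<'E'
from m import *
st=bot.get_state(); T=np.array(st["eef_pos"]); M=rot(st["ee_rot"]); G=T-M[:,2]*.019; print(st["time_s"],T)
mo=np.array([.607,-.0615,.0865]); xm=np.array([-.014,-.574,.819]); ym=np.array([.9996,-.025,0]); zm=np.array([.02,.819,.574])
for n in ["scene","top"]:
    p=imaging.snapshot(n); c=cloud(p); D=(c-G)@M; a=-D[...,0]; b=D[...,1]; z=-D[...,2]
    k0=np.tan(np.radians(36))
    for it in range(3):
        m=(abs(b)<.009)&(abs(z+k0*a-.004)<.011)&(a>.066)&(a<.128)&(c[...,1]>-.058); k,o=np.polyfit(a[m],z[m],1); k0=-k if 28<np.degrees(np.arctan(-k))<45 else k0
    th=np.arctan(-k); bb=np.polyfit(a[m],b[m],1)
    H=hsv(p["pixels"]); m2=(abs(b)<.009)&(abs(z-(k*a+o))<.009)&(a>.09)&(a<.14); br=m2&(H[...,0]<28)&(H[...,0]>8)&(H[...,1]>70)
    s=a/np.cos(th)
    off=4.5e-3 if n=="top" else 3.5e-3
    E=(c[m]-mo); ax=E@zm; r=np.polyfit(ax,E@xm,1); r2=np.polyfit(ax,E@ym,1)
    print(n,m.sum(),"theta",np.degrees(th),"o",o,"b slope/at .13",bb[0],np.polyval(bb,.12),"smax",s[m2].max(),"brass s",np.percentile(s[br],[0,100]) if br.sum() else None,br.sum())
    print("   surface in mouth frame: x_m slope",r[0],"x_m at z=0",r[1],"y slope",r2[0],"y at 0",r2[1],"min z_m",ax.min())
E
python3 ap.py
```

```text
39.925 [0.6124 0.0827 0.1684]
scene 40 theta 34.45037863209787 o 0.005455544283780505 b slope/at .13 0.04550081645555382 -0.0007687061959809989 smax 0.15107525771291747 brass s None 0
   surface in mouth frame: x_m slope 0.00568245329815541 x_m at z=0 0.005078872502538636 y slope -0.03634208583388672 y at 0 0.0020691838424985367 min z_m 0.028300090642295946
top 55 theta 35.71003927482575 o 0.008849029752282344 b slope/at .13 0.021105200187705068 0.0019136696525350878 smax 0.14960067457937298 brass s [0.1391 0.1496] 4
   surface in mouth frame: x_m slope 0.02231265355486072 x_m at z=0 0.0042038701355385875 y slope -0.014695759376813179 y at 0 0.0039747292325563975 min z_m 0.029251843298407507
```

Request:
jog_arm:
  increments:
    - {"tx": -0.0123,"ty": -0.002,"tz": 0.0086,"yaw": 0}
    - {"tx": -0.0123,"ty": 0,"tz": 0.0086,"yaw": 0}
    - {"tx": -0.0123,"ty": 0,"tz": 0.0086,"yaw": 0}
    - {"tx": 0,"ty": 0,"tz": 0,"yaw": 0}

```text
time_s: 40.52
eef_pos: [0.6081, 0.0441, 0.1405]
ee_rot: [-0.001, 0.718, 0.696, -0.0]
force: [-0.4, 0.1, -2.0]
finger_gap: 0.0155
gripper_force: 29.0
```

Request:
jog_arm:
  increments:
    - {"tx": -0.0123,"ty": 0,"tz": 0.0086,"yaw": 0}
    - {"tx": -0.0123,"ty": 0,"tz": 0.0086,"yaw": 0}
    - {"tx": 0,"ty": 0,"tz": 0,"yaw": 0}

```text
time_s: 40.9
eef_pos: [0.6078, 0.0198, 0.1235]
ee_rot: [0.0, 0.717, 0.697, -0.0]
force: [2.3, -0.3, -4.6]
finger_gap: 0.0154
gripper_force: 28.6
```

Request:
jog_arm:
  increments:
    - {"tx": -0.0082,"ty": 0,"tz": 0.0058,"yaw": 0}
    - {"tx": -0.0082,"ty": 0,"tz": 0.0058,"yaw": 0}
    - {"tx": -0.0025,"ty": 0,"tz": 0.0018,"yaw": 0}
    - {"tx": 0,"ty": 0,"tz": 0,"yaw": 0}

```text
time_s: 41.4
eef_pos: [0.6074, 0.0019, 0.1109]
ee_rot: [0.0, 0.717, 0.697, 0.0]
force: [1.8, 3.1, -4.5]
finger_gap: 0.0157
gripper_force: 28.7
```

Request:
jog_arm:
  increments:
    - {"tx": -0.0017,"ty": 0,"tz": 0.0011,"yaw": 0}
    - {"tx": -0.0017,"ty": 0,"tz": 0.0011,"yaw": 0}
    - {"tx": 0,"ty": 0,"tz": 0,"yaw": 0}

```text
time_s: 41.78
eef_pos: [0.6074, 0.0004, 0.1099]
ee_rot: [-0.001, 0.717, 0.697, 0.001]
force: [1.8, 9.7, 1.2]
finger_gap: 0.0155
gripper_force: 29.5
```

Request:
jog_arm:
  increments:
    - {"tx": -0.0008,"ty": 0,"tz": 0.0002,"yaw": 0}
    - {"tx": 0,"ty": 0,"tz": 0,"yaw": 0}
    - {"tx": 0,"ty": 0,"tz": 0,"yaw": 0}

```text
time_s: 42.15
eef_pos: [0.6074, 0.0004, 0.1099]
ee_rot: [-0.001, 0.717, 0.697, 0.002]
force: [1.9, 10.4, 2.9]
finger_gap: 0.0156
gripper_force: 29.6
```

```bash
python3 - <<'E'
from m import *
st=bot.get_state(); T=np.array(st["eef_pos"]); M=rot(st["ee_rot"]); G=T-M[:,2]*.019; print(T,st["force"])
mo=np.array([.607,-.0615,.0865]); xm=np.array([-.014,-.574,.819]); ym=np.array([.9996,-.025,0]); zm=np.array([.02,.819,.574])
for n in ["scene","top"]:
    p=imaging.snapshot(n); c=cloud(p); D=(c-G)@M; a=-D[...,0]; b=D[...,1]; z=-D[...,2]; H=hsv(p["pixels"])
    q=(abs(b)<.018)&(a>-.06)&(a<-.035)&(abs(z+.7*a)<.025); print(n,q.sum(),np.median(a[q]),np.median(z[q]))
    E=c-mo; q=(np.hypot(E@xm,E@ym)<.02)&(abs(E@zm)<.025)&(H[...,1]<120); k=q&(H[...,2]<110)
    print(" collar dark",k.sum(),np.median((E@zm)[k]),np.percentile((E@zm)[k],[10,90]),np.median((E@xm)[k]),np.median((E@ym)[k]))
E
```

```text
[0.6074 0.0004 0.1099] [ 1.9085 10.3851  2.873 ]
scene 33 -0.04485543298177108 0.040509350549412675
 collar dark 20 0.009099076799772399 [0.0077 0.0105] -0.003919975135763358 -0.007292636249915935
top 9 -0.04535765627075673 0.03954133939210063
 collar dark 35 0.007079908596613635 [0.0029 0.0096] 0.010976281031271084 -0.006389508412801131
```

The collar is home, at about 35°. Drawing the gauge out.

Request:
jog_arm:
  increments:
    - {"tx": 0.0082,"ty": 0,"tz": -0.0057,"yaw": 0}
    - {"tx": 0.0123,"ty": 0,"tz": -0.0086,"yaw": 0}
    - {"tx": 0.0123,"ty": 0,"tz": -0.0086,"yaw": 0}
    - {"tx": 0.0123,"ty": 0,"tz": -0.0086,"yaw": 0}
    - {"tx": 0.0123,"ty": 0,"tz": -0.0086,"yaw": 0}
    - {"tx": 0.0123,"ty": 0,"tz": -0.0086,"yaw": 0}
    - {"tx": 0.0123,"ty": 0,"tz": -0.0086,"yaw": 0}
    - {"tx": 0.0062,"ty": 0,"tz": -0.0043,"yaw": 0}
    - {"tx": 0,"ty": 0,"tz": 0,"yaw": 0}

```text
time_s: 43.38
eef_pos: [0.6096, 0.0864, 0.1707]
ee_rot: [0.0, 0.717, 0.698, 0.0]
force: [-0.1, -0.1, -1.4]
finger_gap: 0.0156
gripper_force: 29.0
```

```bash
python3 ap.py
```

```text
43.375 [0.6096 0.0864 0.1707]
scene 39 theta 36.12393170164048 o 0.006914178524706383 b slope/at .13 0.020202104331406692 -0.0011011191322368068 smax 0.14175174103491542 brass s None 0
   surface in mouth frame: x_m slope 0.03868702082997582 x_m at z=0 0.00035229850665563365 y slope -0.010675233598719623 y at 0 -0.0021124408043180962 min z_m 0.04210208361925808
top 25 theta 39.31427068949258 o 0.012470968471742745 b slope/at .13 0.05103344401092033 0.0014771349365299878 smax 0.14722481678892727 brass s [0.1436 0.1472] 2
   surface in mouth frame: x_m slope 0.07856450324335214 x_m at z=0 -0.004497414874769704 y slope -0.03765159200354211 y at 0 0.001448843102934133 min z_m 0.039766204544730455
```

Request:
jog_arm:
  increments:
    - {"tx": 0,"ty": 0,"tz": -0.03,"yaw": 0}
    - {"tx": 0.0055,"ty": -0.0438,"tz": 0,"yaw": 0}
    - {"tx": 0.0055,"ty": -0.0438,"tz": 0,"yaw": 0}
    - {"tx": 0.0055,"ty": -0.0438,"tz": 0,"yaw": 0}
    - {"tx": 0.0055,"ty": -0.0438,"tz": 0,"yaw": 0}
    - {"tx": 0,"ty": 0,"tz": 0,"yaw": 0.115}
    - {"tx": 0,"ty": 0,"tz": 0.04,"yaw": 0}
    - {"tx": 0,"ty": 0,"tz": 0.025,"yaw": 0}
    - {"tx": 0,"ty": 0,"tz": 0,"yaw": 0}

```text
time_s: 44.6
eef_pos: [0.4336, 0.1124, 0.1339]
ee_rot: [-0.002, 0.756, 0.655, -0.002]
force: [-0.2, 0.5, -0.4]
finger_gap: 0.0157
gripper_force: 28.9
```

Request:
jog_arm:
  increments:
    - {"tx": 0,"ty": 0.001,"tz": 0.01,"yaw": 0}
    - {"tx": 0,"ty": 0,"tz": 0.01,"yaw": 0}
    - {"tx": 0,"ty": 0,"tz": 0.01,"yaw": 0}
    - {"tx": 0,"ty": 0,"tz": 0.01,"yaw": 0}
    - {"tx": 0,"ty": 0,"tz": 0.01,"yaw": 0}
    - {"tx": 0,"ty": 0,"tz": 0.01,"yaw": 0}
    - {"tx": 0,"ty": 0,"tz": 0.01,"yaw": 0}
    - {"tx": 0,"ty": 0,"tz": 0,"yaw": 0}

```text
time_s: 45.6
eef_pos: [0.4355, 0.1125, 0.0644]
ee_rot: [-0.0, 0.756, 0.655, -0.001]
force: [-0.5, -1.1, -1.1]
finger_gap: 0.0154
gripper_force: 29.2
```

Request:
jog_arm:
  increments:
    - {"tx": 0,"ty": 0,"tz": 0.008,"yaw": 0}
    - {"tx": 0,"ty": 0,"tz": 0.008,"yaw": 0}
    - {"tx": 0,"ty": 0,"tz": 0.005,"yaw": 0}
    - {"tx": 0,"ty": 0,"tz": 0,"yaw": 0}

```text
time_s: 46.1
eef_pos: [0.4359, 0.1127, 0.0439]
ee_rot: [-0.0, 0.756, 0.655, -0.0]
force: [0.8, 0.6, 0.3]
finger_gap: 0.0158
gripper_force: 29.5
```

```bash
python3 -c "
from m import *
lvl()"
```

```text
[0.4359 0.1127 0.0439] [0.8377 0.5607 0.3419]
scene -0.07 135 a -0.0605 -0.0405 b -0.0033 z [-0.016   0.0053  0.0174] [138. 142. 148.]
scene -0.03 43 a -0.0294 -0.015 b -0.0056 z [0.0018 0.0119 0.0193] [161. 133.  30.]
scene 0.015 1 a 0.0178 0.0178 b 0.0071 z [0.0164 0.0164 0.0164] [81. 73. 52.]
scene 0.035 2 a 0.0554 0.0573 b -0.003 z [-0.0012  0.0002  0.0015] [ 97.  119.  157.5]
scene 0.06 7 a 0.0605 0.0656 b -0.0035 z [-0.0055  0.0035  0.0061] [162. 163. 165.]
scene 0.066 54 a 0.0662 0.0733 b -0.0041 z [-0.0048  0.0073  0.0152] [ 88.  100.5 114.5]
scene 0.074 25 a 0.0749 0.0981 b -0.0018 z [0.0014 0.004  0.0128] [195. 197. 201.]
scene 0.1 108 a 0.1001 0.1275 b -0.002 z [-0.0162  0.0003  0.0088] [183.  188.  202.5]
scene 0.128 9 a 0.1297 0.1399 b -0.0002 z [-0.0044 -0.0015 -0.0004] [200. 184. 204.]
top 0.035 25 a 0.0415 0.0575 b 0.0013 z [0.0019 0.0048 0.0093] [129. 132. 130.]
top 0.06 9 a 0.0602 0.0659 b 0.0007 z [0.002  0.0041 0.0077] [169. 174. 173.]
top 0.066 26 a 0.0661 0.0739 b 0.0001 z [0.0032 0.0101 0.0171] [74.  77.5 79. ]
top 0.074 31 a 0.0743 0.0985 b 0.002 z [-0.0019  0.0018  0.0129] [163. 153. 144.]
top 0.1 58 a 0.1007 0.1278 b 0.0009 z [-0.0069 -0.0004  0.0072] [154.5 155.5 154. ]
top 0.128 10 a 0.1297 0.1393 b 0.0026 z [-0.0046 -0.0006  0.0016] [127.  122.5 137. ]
```

Request:
jog_arm:
  increments:
    - {"tx": 0,"ty": 0,"tz": 0.003,"yaw": 0}
    - {"tx": 0,"ty": 0,"tz": 0.0015,"yaw": 0}
    - {"tx": 0,"ty": 0,"tz": 0,"yaw": 0}

```text
time_s: 46.58
eef_pos: [0.436, 0.1127, 0.0398]
ee_rot: [-0.0, 0.756, 0.655, 0.0]
force: [0.4, 2.0, 1.9]
finger_gap: 0.0156
gripper_force: 29.6
```

Request:
jog_arm:
  increments:
    - {"tx": 0,"ty": 0,"tz": -0.03,"yaw": 0}
    - {"tx": 0,"ty": 0,"tz": -0.04,"yaw": 0}
    - {"tx": -0.041,"ty": 0.0059,"tz": 0,"yaw": 0}
    - {"tx": -0.041,"ty": 0.0059,"tz": 0,"yaw": 0}
    - {"tx": -0.041,"ty": 0.0059,"tz": 0,"yaw": 0}
    - {"tx": -0.041,"ty": 0.0059,"tz": 0,"yaw": 0}
    - {"tx": -0.041,"ty": 0.0059,"tz": 0,"yaw": 0}
    - {"tx": 0,"ty": 0,"tz": 0,"yaw": 0}
    - {"tx": 0,"ty": 0,"tz": 0,"yaw": 0}

```text
time_s: 47.7
eef_pos: [0.4351, -0.0939, 0.1095]
ee_rot: [-0.001, 0.756, 0.655, -0.0]
force: [0.3, 0.4, -0.8]
finger_gap: 0.0158
gripper_force: 29.2
```

```bash
python3 - <<'E'
from m import *
G,M=lvl(); print("rod end",G-.132*M[:,0])
for n in ["scene","top"]:
    p=imaging.snapshot(n); c=cloud(p); H=hsv(p["pixels"])
    m=((H[...,0]<8)|(H[...,0]>172))&(H[...,1]>150)&(H[...,2]>90)&np.all((c>[.5,-.15,.03])&(c<[.7,.05,.16]),-1); D=c[m]-[.607,-.0615,.0865]
    a=np.arctan2(D@[.9996,-.025,0],D@[-.014,-.574,.819]+.028); print(n,"lever",m.sum(),np.median(a) if m.sum() else None)
E
```

```text
[ 0.4351 -0.0939  0.1095] [ 0.3319  0.439  -0.8425]
scene -0.07 49 a -0.0623 -0.0405 b -0.0028 z [0.0072 0.0134 0.0162] [59. 64. 75.]
scene -0.03 36 a -0.03 -0.0151 b -0.0061 z [0.0022 0.0133 0.0192] [154.  133.5  19.5]
top 0.1 31 a 0.1002 0.1261 b 0.0011 z [-0.0008  0.0037  0.0066] [161. 165. 164.]
top 0.128 12 a 0.1283 0.1371 b 0.0017 z [-0.0024 -0.0009  0.0043] [188.  182.5 175.5]
rod end [ 0.4163 -0.2246  0.1284]
scene lever 70 1.4560757837051979
top lever 86 1.4622263121215862
```

```bash
python3 -c "
from plant import bot,job
s=bot.get_state(); print(s['time_s'],s['dq'],s['gripper_force']); print(job.sign_off())"
```

```text
47.9 [-0.00073569 -0.00079512 -0.00477789  0.00151281 -0.00152059 -0.00030263] 29.177550673484802
the job is handed in; nothing more can be done
None
```

The job is handed in, with no verdict returned. By my camera measurements, the lever is down (about 1.46 rad) and the gauge went in to its collar. It is now held still and level to about 3°, with its rod end over the card centre at 0.128 m and the pin in about 8 mm. The first insertion over-pushed the pin to about 14 mm, so I pulled it back out with the fingers and repeated the insertion before handing in.

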